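# Load the cover-board drying rack and clip its keeper back on

### The job

Load the bookbinder's drying rack: pinch the two orange sprung tabs of the white keeper to unclip it, lift it off and stand it upright on the cork-topped block, letting go of it there. Then slide every loose covered board lying on the table, flat and end first, fully home into a slot of its own (any slot), and when all are in, clip the keeper back into its socket as it was, bar across the slot mouths and both tabs sprung out. Leave the cup, brush and cardboard box undisturbed.

Things in the scene. Friction and masses are not known exactly. Their poses are not given: they have to be found in the camera images.
- rack: Fixed wooden drying rack, 115 x 225 mm, 20 mm high, clear top, dark clip socket on top. Origin mid-rack at table level; +x points into the slots, +y along their row, z up. Three flat slots, 72 mm apart along y, each 63 mm wide and 12 mm high (floor 4, ceiling 16 mm above the table), open only at the mouth (x = -60 mm). The back wall (x = +47 mm) stops a board that is fully home.
- slot0_mouth (a point): Middle of the mouth of the +y slot, on its floor (4 mm above the table); axes as the rack's. The floor ends at the mouth (no sill, bare table in front). The 9 mm dividers have pointed noses that stand 4.5 mm out of the mouth; a slanted lead-in lip above it reaches 6 mm out, up to 23 mm above the table.
- slot1_mouth (a point): The same for the middle slot.
- slot2_mouth (a point): The same for the -y slot.
- slot0_home (a point): Where the origin of a board lies when it is fully home in the +y slot, right way up: 52 mm beyond the mouth point along the rack's +x. The board's near end then stands 3 mm out of the mouth. Axes as the rack's.
- slot1_home (a point): The same for the middle slot.
- slot2_home (a point): The same for the -y slot.
- clip_seat (a point): Where the keeper's origin lies when clipped in, 40 mm behind the mouth plane, on top of the rack (20 mm above the table); axes as the rack's and the clipped keeper's. Round it the socket: walls on the +y and -y sides with inward lips (42 mm apart, tops 34.5 mm above the table) and two walls across x, 29 mm apart, flared above, tops 39 mm above the table.
- keeper: White keeper, 0.12 kg, clipped in at the start. Origin under the middle of its stem (25 x 18 mm, 56 mm tall, z up), on which it can stand balanced. 16 mm wide arms, 22 to 30 mm above the origin, run to the bar in front and to x = +48 mm. Hooks at the feet of its side tabs sit under the socket's lips: it goes straight up or down only while both tabs are pinched fully in.
- keeper_bar (a point): Middle of the keeper's bar, at x = -50 mm of the keeper, 6 mm above its origin. The bar is 180 mm long (y), 4 mm thick and reaches from 16 mm below to 28 mm above the keeper's origin; clipped in, it hangs 8 mm in front of the slot mouths and blocks them.
- tab_left (a joint): Orange tab on the keeper's +y side, slides along y: 0 = sprung out, 0.006 m = pressed fully in (stops there). Spring 2.7 N at rest, 8.1 N fully in; pinch with 15 to 30 N. Its hook reaches 24.5 mm from the keeper's middle when sprung out, 4 to 9 mm above the keeper's origin.
- tab_right (a joint): The same on the keeper's -y side.
- tab_left_pad (a point): Middle of the outer face of the left tab's thumb pad, 42 mm above the keeper's origin and 24 mm to its +y side when sprung out. The pad is 22 mm wide (x) and reaches from 26 to 58 mm above the keeper's origin. Across both pads: 48 mm sprung out, 36 mm pinched.
- tab_right_pad (a point): The same for the right tab, on the -y side.
- block: Fixed wooden block with a cork top, 50 x 64 mm, 30 mm high: the keeper's parking place. Origin in the middle of its underside. Stand the keeper's stem on its middle, with the bar hanging free off the block's -x face.
- board_red: Loose dark red cloth-covered cover board, 110 x 60 x 8 mm, 35 to 70 g, long axis x; origin in the middle of its underside. Lies flat on the table at the start. May be absent.
- board_purple: Loose purple cloth-covered cover board, 110 x 60 x 8 mm, 35 to 70 g, long axis x; origin in the middle of its underside. Lies flat on the table at the start. May be absent.
- board_cream: Loose cream cloth-covered cover board, 110 x 60 x 8 mm, 35 to 70 g, long axis x; origin in the middle of its underside. Lies flat on the table at the start. May be absent.
- paste_cup: White cup, 72 mm across, 85 mm tall, origin under its middle. A bystander.
- paste_brush: Flat paste brush about 240 mm long, lying behind the rack. A bystander.
- card_box: Cardboard box, 90 x 150 x 60 mm, origin under its middle. A bystander.
Mind the look-alikes: they are no part of the job. Several things look just like the board_red: the one meant starts farthest to the robot's right.

How it is judged:
On the way, in this order (a step that is already met when the one before it is completed fails the run):
1. the keeper is unclipped and stands released on the cork-topped block (z of keeper in the frame of block between 0.026 and 0.034 m and horizontal distance between keeper and block below 0.03 m and angle between keeper's own z axis and vertical below 0.15 rad and linear speed of keeper below 0.02 m/s and contact force between the fingers and keeper below 0.1 N), for 0.2 s.
2. every board present is fully home in a slot, the keeper still standing on the block (((x of board_red in the frame of slot0_home between -0.005 and 0.005 m and y of board_red in the frame of slot0_home between -0.005 and 0.005 m and z of board_red in the frame of slot0_home between -0.004 and 0.013 m) or (x of board_red in the frame of slot1_home between -0.005 and 0.005 m and y of board_red in the frame of slot1_home between -0.005 and 0.005 m and z of board_red in the frame of slot1_home between -0.004 and 0.013 m) or (x of board_red in the frame of slot2_home between -0.005 and 0.005 m and y of board_red in the frame of slot2_home between -0.005 and 0.005 m and z of board_red in the frame of slot2_home between -0.004 and 0.013 m)) and linear speed of each of board_red, board_purple, board_cream below 0.02 m/s and ((x of board_purple in the frame of slot0_home between -0.005 and 0.005 m and y of board_purple in the frame of slot0_home between -0.005 and 0.005 m and z of board_purple in the frame of slot0_home between -0.004 and 0.013 m) or (x of board_purple in the frame of slot1_home between -0.005 and 0.005 m and y of board_purple in the frame of slot1_home between -0.005 and 0.005 m and z of board_purple in the frame of slot1_home between -0.004 and 0.013 m) or (x of board_purple in the frame of slot2_home between -0.005 and 0.005 m and y of board_purple in the frame of slot2_home between -0.005 and 0.005 m and z of board_purple in the frame of slot2_home between -0.004 and 0.013 m)) and ((x of board_cream in the frame of slot0_home between -0.005 and 0.005 m and y of board_cream in the frame of slot0_home between -0.005 and 0.005 m and z of board_cream in the frame of slot0_home between -0.004 and 0.013 m) or (x of board_cream in the frame of slot1_home between -0.005 and 0.005 m and y of board_cream in the frame of slot1_home between -0.005 and 0.005 m and z of board_cream in the frame of slot1_home between -0.004 and 0.013 m) or (x of board_cream in the frame of slot2_home between -0.005 and 0.005 m and y of board_cream in the frame of slot2_home between -0.005 and 0.005 m and z of board_cream in the frame of slot2_home between -0.004 and 0.013 m)) and horizontal distance between keeper and block below 0.04 m), for 0.2 s.
At the end, for the whole second after the job is handed in: Every board present is at rest in a slot of its own, within 9 mm of fully home (5 mm before the keeper is refitted); the keeper stands in its socket within 3 mm in height and 6 mm sideways, upright within 0.08 rad, bar in front of the mouths, both tabs out (under 2 mm), at rest (((x of board_red in the frame of slot0_home between -0.009 and 0.005 m and y of board_red in the frame of slot0_home between -0.005 and 0.005 m and z of board_red in the frame of slot0_home between -0.004 and 0.013 m) or (x of board_red in the frame of slot1_home between -0.009 and 0.005 m and y of board_red in the frame of slot1_home between -0.005 and 0.005 m and z of board_red in the frame of slot1_home between -0.004 and 0.013 m) or (x of board_red in the frame of slot2_home between -0.009 and 0.005 m and y of board_red in the frame of slot2_home between -0.005 and 0.005 m and z of board_red in the frame of slot2_home between -0.004 and 0.013 m)) and linear speed of each of board_red, board_purple, board_cream, keeper below 0.02 m/s and ((x of board_purple in the frame of slot0_home between -0.009 and 0.005 m and y of board_purple in the frame of slot0_home between -0.005 and 0.005 m and z of board_purple in the frame of slot0_home between -0.004 and 0.013 m) or (x of board_purple in the frame of slot1_home between -0.009 and 0.005 m and y of board_purple in the frame of slot1_home between -0.005 and 0.005 m and z of board_purple in the frame of slot1_home between -0.004 and 0.013 m) or (x of board_purple in the frame of slot2_home between -0.009 and 0.005 m and y of board_purple in the frame of slot2_home between -0.005 and 0.005 m and z of board_purple in the frame of slot2_home between -0.004 and 0.013 m)) and ((x of board_cream in the frame of slot0_home between -0.009 and 0.005 m and y of board_cream in the frame of slot0_home between -0.005 and 0.005 m and z of board_cream in the frame of slot0_home between -0.004 and 0.013 m) or (x of board_cream in the frame of slot1_home between -0.009 and 0.005 m and y of board_cream in the frame of slot1_home between -0.005 and 0.005 m and z of board_cream in the frame of slot1_home between -0.004 and 0.013 m) or (x of board_cream in the frame of slot2_home between -0.009 and 0.005 m and y of board_cream in the frame of slot2_home between -0.005 and 0.005 m and z of board_cream in the frame of slot2_home between -0.004 and 0.013 m)) and z of keeper in the frame of clip_seat between -0.003 and 0.003 m and horizontal distance between keeper and clip_seat below 0.006 m and angle between keeper's own z axis and vertical below 0.08 rad and x of keeper_bar in the frame of rack below -0.06 m and value of joint each of tab_left, tab_right below 0.002 m); the robot touches nothing.
It fails at once if the cup is moved more than 3 cm (distance of paste_cup from where it was at the start of the episode above 0.03 m).
It fails at once if the brush is moved more than 3 cm (distance of paste_brush from where it was at the start of the episode above 0.03 m).
It fails at once if the cardboard box is moved more than 3 cm (distance of card_box from where it was at the start of the episode above 0.03 m).
Of board_red, board_purple, board_cream only 2 to 3 are there at a start; the rules pass over those that are not, and their reading is None.
At some moment in a run one of board_red, board_purple, board_cream may be knocked a few centimetres aside while the robot is not near it.
It also fails if it takes over 208 s, if anything falls off the work surface, if the arm or the gripper's body presses on something with over 40 N, if the wrist force passes 120 N, or if a joint passes its speed limit or range.

### The arm

A 6-joint arm with a two-finger parallel gripper is mounted at the origin on the work surface. World frame = base frame: x ahead of the robot, y to its left, z up, the work surface at z = 0. Lengths are in m, angles in rad, forces in N, time in s.
With the tool pointing down it reaches from about 0.25 to 0.725 m from the base axis. Payload 4 kg.
Tool frame: the origin (TCP) lies on the centre line of the jaws, within the pads' length; the fingertips stand 17 mm ahead of it and the grasp point (between the pads) lies 2 mm behind it; z points along the fingers, y is the line along which they close (so a half turn about z gives the same grasp; the last joint's range is limited). The gripper opens to 85 mm and grips with 20 to 120 N. Pads are 22 mm wide; open, the fingers measure 114 mm over their backs; the gripper's body (76 mm by 85 mm) begins 54 mm behind the grasp point. The pads swing forward as they close: fully open they stand 13 mm farther back than shut.
Start: joints at [-1.142, 0.241, 0.005, 1.335, 0, 1.571], TCP at [0.208, -0.455, 0.248] pointing down, gripper open.
Joint ranges: [-2.72, 2.72], [-1.05, 1.87], [-1.09, 1.28], [-1.99, 2.15], [-1.42, 1.44], [-3.14, 3.14]. Speed limits (rad/s): [2.79, 2.79, 3.14, 3.14, 3.14, 3.14].

### API

Orientations are given as a unit quaternion [x, y, z, w].
In Python, from workcell import get_obs, imaging, order gives the robot as it stands.
- The arm moves only by the tool apply_moves, never from a script. Its argument "targets" is a list that holds one entry, the list of rows, each a list of 5 numbers: the shift along the world's x, y, z in units of 40 mm (1.0 is 40 mm), then the turn about the world's z in degrees, then the gripper command: -1 is shut, 1 is fully open, values between are in proportion. In form: [[[dx, dy, dz, turn, fingers], ...]]. A call has 1 to 8 rows; each row shifts and turns the commanded pose from where the row before left it; what a row does not reach is not made up. A row lasts 1/12 s, in which the tool goes at most 41.7 mm and 7.16 degrees, less where a joint would pass 70% of its speed; a pose out of reach is approached as far as the arm can. A call is refused whole if a number of a shift passes 1 or a number of a turn 7.16, either way. A call with a gripper value outside its range is refused whole. The fingers move at their own pace and stop on an object; the grip force is fixed at half the most. Time passes only in rows, so rows that do not move let the fingers close. It gives the time, the measured TCP pose, the force, the opening and the grip force at its end, in the units of the state.
- get_obs(): the state, without advancing time (a new reading comes with each control period).
- imaging.camera(name): name is "scene" or "top" or "wrist"; returns (picture, depth): 384x512x3 uint8, blue, green, red; 384x512 float32, m along the optical axis (not along the pixel's ray), 0 where there is no reading.
- imaging.get_calibration(name): a dict with "camera_matrix" (3x3 intrinsics, pixels), "eye" and "rotation" of the camera in the world; the wrist camera has in their place "hand_eye" (4x4, takes a point from camera to tool coordinates, whose origin is the TCP and whose axes are the flange's). Camera axes: x right, y down, z forward; pixel columns grow to the right and rows downward; lengths in m; the calibration is good to about 2 mm. A picture is of the moment at which its call begins: read the wrist's pose just before it. get_calibration takes no time and is no camera call.
- order.job_done(): hands the job in; it is judged then, once.
The state is a dict: "clock": time; "joint_pos": joint angles; "joint_vel": joint speeds; "tau": joint torques, N m; "eef_pos": TCP position; "tool_rot": TCP orientation; "ft_force": force on the tool from outside, world axes, zero at the start; "ft_torque": the same for the moment, N m; "grip_width": finger opening in m; "grasp_force": force on a finger pad.
Only numpy, scipy, OpenCV 4.12 (cv2) and the standard library are available. Lean on these libraries where they do the work, as an engineer would, in place of code of your own. Each camera call takes 0.05 s, during which the arm holds its last target. There are 200 camera calls.

## Working session

There is one attempt and no reset: what is moved stays moved. The work goes in short steps, Python scripts to look and compute and a tool call to move; the robot and the scene stay as the last step left them, time stands still between calls to the robot, and variables do not carry over. Pictures are saved under pics/ and viewed, at most 14 in all, crops included, and the job is handed in when it is done.

Besides the shell and the picture viewer there is one more tool, called after "Request:" as a command line: name --argument value ..., lists and objects as JSON in quotes. apply_moves: Moves the arm, as the interface text tells. Its arguments: {"type":"object","properties":{"targets":{"type":"array","items":{"type":"array","items":{"type":"array","items":{"type":"number"}}}}},"required":["targets"]}

```bash
mkdir -p pics; ls
cat > h.py <<'E'
import numpy as np, cv2
from workcell import get_obs, imaging, order
from scipy.spatial.transform import Rotation as R
def cam(name):
    o=get_obs(); im,d=imaging.camera(name); c=imaging.get_calibration(name); K=np.array(c["camera_matrix"])
    if name=="wrist":
        T=np.eye(4); T[:3,:3]=R.from_quat(o["tool_rot"]).as_matrix(); T[:3,3]=o["eef_pos"]
        T=T@np.array(c["hand_eye"]); return im,d,K,T[:3,3],T[:3,:3]
    return im,d,K,np.array(c["eye"]),np.array(c["rotation"])
def ray(uv,z,K,e,Rm):
    uv=np.atleast_2d(uv).astype(float); r=np.c_[uv,np.ones(len(uv))]@np.linalg.inv(K).T@Rm.T
    return e+r*((z-e[2])/r[:,2])[:,None]
def cloud(d,K,e,Rm):
    v,u=np.indices(d.shape); p=np.stack([(u-K[0,2])/K[0,0]*d,(v-K[1,2])/K[1,1]*d,d],-1)
    return p@Rm.T+e
def proj(P,K,e,Rm):
    q=(np.atleast_2d(P)-e)@Rm@K.T; return q[:,:2]/q[:,2:]
E
python3 - <<'E'
from h import *
print(get_obs())
for n in("top","scene"):
    im,d,K,e,Rm=cam(n); cv2.imwrite(f"pics/{n}0.png",im); np.savez(f"{n}0.npz",im=im,d=d,K=K,e=e,R=Rm); print(n,e.round(3),Rm.round(3).tolist(),K.round(1).tolist())
E
```

```text
pics
{'clock': 0.0, 'joint_pos': array([-1.14198813e+00,  2.41437011e-01,  3.72521418e-03,  1.33517284e+00,
       -1.99779760e-05,  1.57079459e+00]), 'joint_vel': array([ 0.00087809, -0.00152856,  0.00104555, -0.000506  , -0.0008897 ,
        0.00085287]), 'tau': array([ 1.11957637e-03, -3.72318006e+01,  2.52407902e+01,  1.70358951e-02,
        5.08195922e-05, -6.09120178e-06]), 'eef_pos': array([ 0.20764486, -0.45420066,  0.24740127]), 'tool_rot': array([ 9.77102635e-01,  2.12765951e-01, -2.31919656e-04, -1.01812418e-03]), 'ft_force': array([-0.30164908,  0.30983429, -0.15222832]), 'ft_torque': array([ 0.0299875 , -0.02306141,  0.02679117]), 'grasp_force': 0.0, 'grip_width': 0.08542200288241596}
top [0.4   0.011 1.22 ] [-0.704, 0.708, -0.037, 0.052] [[466.1, 0.0, 253.6], [0.0, 466.1, 191.7], [0.0, 0.0, 1.0]]
scene [ 1.287 -0.265  1.128] [0.785, 0.537, -0.173, -0.256] [[430.1, 0.0, 251.6], [0.0, 430.1, 190.3], [0.0, 0.0, 1.0]]
```

```bash
sed -i 's/return im,d,K,np.array(c\["eye"\]),np.array(c\["rotation"\])/return im,d,K,np.array(c["eye"]),R.from_quat(c["rotation"]).as_matrix()/' h.py
python3 - <<'E'
from h import *
for n in ("top",):
    f=np.load(n+"0.npz"); Rm=R.from_quat(f["R"]).as_matrix(); P=cloud(f["d"],f["K"],f["e"],Rm)
    print(Rm.round(3).tolist()); print(P[::64,::64].round(3)[...,2])
E
```

```text
[[-0.004, -0.992, 0.126], [-1.0, 0.007, 0.02], [-0.021, -0.126, -0.992]]
[[-7.55e-01 -7.43e-01 -7.44e-01 -7.53e-01 -7.45e-01 -7.49e-01 -7.51e-01
  -7.54e-01]
 [-3.00e-03  4.00e-03  3.00e-03 -1.00e-03  7.00e-03 -2.00e-03  1.00e-03
   5.00e-03]
 [ 6.20e-02  6.30e-02  1.00e-02  2.00e-03 -2.00e-03  4.60e-02 -1.00e-03
   1.00e-03]
 [-4.00e-03  3.00e-03  1.22e+00  2.00e-03  4.90e-02  4.00e-03  1.00e-03
   5.00e-03]
 [ 1.00e-03  1.00e-03  1.00e-03 -3.00e-03  1.00e-03 -4.00e-03  3.00e-03
   5.00e-03]
 [ 6.00e-03  5.00e-03 -3.00e-03  6.00e-03  4.00e-03 -2.00e-03  2.00e-03
  -1.00e-03]]
```

View pics/top0.png

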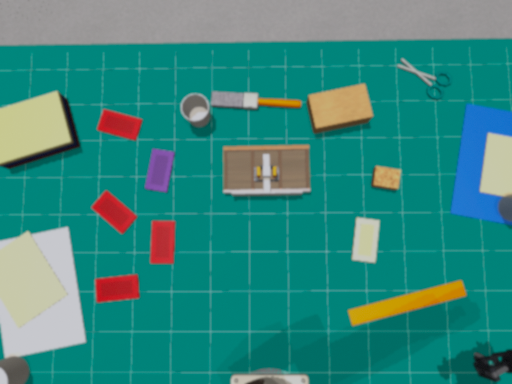

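View pics/scene0.png

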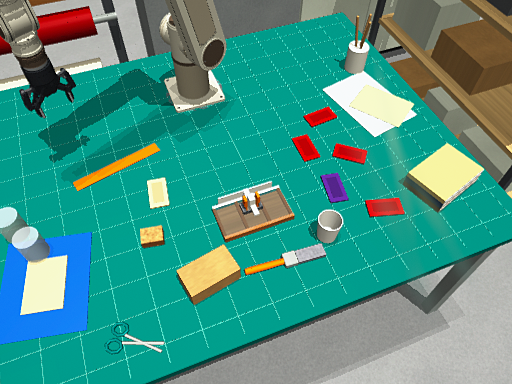

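Red look-alikes lie in the top view at (120,125), (114,212), (162,242) and (117,288). The one farthest to the robot's right (largest u, since u runs along -y) is (162,242). The purple board is at (160,170), the cream at (366,240), the rack at (266,170) with its mouth towards the robot, and the block at (387,178).

```bash
cat >> h.py <<'E'
def mask(im,kind):
    h=cv2.cvtColor(im,cv2.COLOR_BGR2HSV); H,S,V=[h[...,i].astype(int) for i in range(3)]
    m={"red":((H<6)|(H>174))&(S>150)&(V>90),"purple":(H>130)&(H<160)&(S>90),"cream":(H>15)&(H<40)&(S<110)&(V>190)&(S>15)}[kind]
    return m.astype(np.uint8)*255
def rects(m,amin=300,amax=2500):
    n,l,st,c=cv2.connectedComponentsWithStats(m); out=[]
    for i in range(1,n):
        if amin<st[i,4]<amax:
            cs,_=cv2.findContours((l==i).astype(np.uint8),cv2.RETR_EXTERNAL,cv2.CHAIN_APPROX_NONE); out.append((c[i],max(cs,key=len)[:,0]))
    return out
def board(cnt,z,K,e,Rm):
    P=ray(cnt,z,K,e,Rm)[:,:2]; (cx,cy),(w,h),a=cv2.minAreaRect((P*1000).astype(np.float32))
    if w<h: a+=90
    a=(a+90)%180-90
    return np.round([cx,cy,max(w,h),min(w,h),a],1)
E
python3 - <<'E'
from h import *
D={}
for n in("top","scene"):
    f=np.load(n+"0.npz"); Rm=R.from_quat(f["R"]).as_matrix(); D[n]=(f["im"],f["d"],f["K"],f["e"],Rm)
for k in("red","purple","cream"):
    for n in D:
        im,d,K,e,Rm=D[n]; P=cloud(d,K,e,Rm)
        for c,cn in rects(mask(im,k)):
            m=np.zeros(d.shape,np.uint8); cv2.drawContours(m,[cn],-1,255,-1); m=cv2.erode(m,np.ones((3,3)))
            print(k,n,c.round(0),board(cn,.008,K,e,Rm),"depth z",np.median(P[m>0][:,2]).round(4))
im,d,K,e,Rm=D["top"]
A=cv2.resize(im[135:205,215:320],None,fx=5,fy=5,interpolation=cv2.INTER_CUBIC)
B=cv2.resize(im[155:205,365:410],None,fx=5,fy=5,interpolation=cv2.INTER_CUBIC)
C=cv2.resize(im[205:275,130:185],None,fx=4,fy=4,interpolation=cv2.INTER_CUBIC)
O=np.zeros((600,800,3),np.uint8); O[:350,:525]=A; O[:250,530:755]=B; O[300:580,530:750]=C
S=D["scene"][0]; O[352:600,:400]=cv2.resize(S[178:240,205:305],None,fx=4,fy=4); cv2.imwrite("pics/crop1.png",O)
P=cloud(d,K,e,Rm)
for n,(u,v) in dict(block=(387,175),rackL=(240,165),rackR=(292,165)).items(): print(n,np.median(P[v-4:v+5,u-6:u+7].reshape(-1,3),0).round(4))
E
```

```text
red top [119. 124.] [739.1 396.5 108.5  57.6  74. ] depth z 0.009
red top [114. 212.] [504.3 403.3 108.1  57.7  50.2] depth z 0.0093
red top [162. 242.] [425.7 273.9 106.   57.   -1.2] depth z 0.0091
red top [117. 288.] [307.7 389.1 107.5  57.2 -84.2] depth z 0.0094
red scene [65. 23.] [-635.1 -410.6  243.4  193.7  -89.8] depth z -0.0579
red scene [320. 116.] [310.3 391.  111.1  62.  -84.5] depth z 0.0088
red scene [306. 147.] [427.5 275.3 112.9  60.7  -1.3] depth z 0.0092
red scene [350. 153.] [505.4 404.8 109.5  60.6  50. ] depth z 0.0094
red scene [384. 207.] [742.  397.5 109.5  61.7  74. ] depth z 0.0093
purple top [159. 170.] [614.2 285.6 106.2  56.8  -9.9] depth z 0.0091
purple scene [334. 187.] [616.3 286.  108.8  58.6 -10.2] depth z 0.0094
cream top [498. 166.] [ 621.5 -605.8  154.    77.3  -11.3] depth z 0.0054
cream top [367. 240.] [ 428.5 -254.6  101.    45.9   -7.5] depth z 0.009
cream scene [381. 105.] [336.2 632.7 199.5 150.6  34.4] depth z 0.0036
cream scene [446. 171.] [694.4 669.7 209.3 157.2 -72.8] depth z 0.0643
cream scene [157. 193.] [ 430.9 -250.8  111.6   59.2   -7.6] depth z 0.0087
cream scene [ 44. 285.] [ 622.1 -618.7  159.3  109.1  -11.4] depth z 0.005
block [ 0.5923 -0.307   0.0309]
rackL [0.6234 0.0713 0.0213]
rackR [ 0.6221 -0.0643  0.0208]
```

View pics/crop1.png

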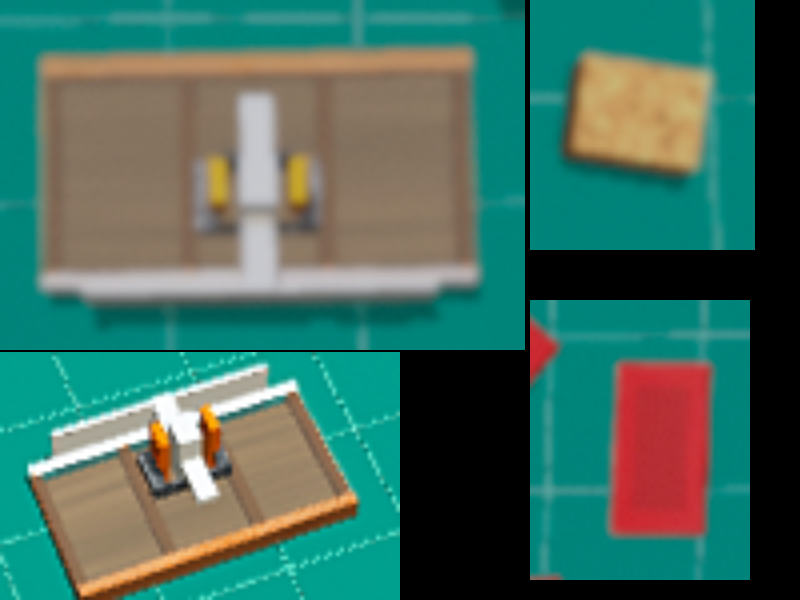

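The crop shows the red board at (162,242) as a plain board like the others, and it is the rightmost. The rack's mouth faces the robot (yaw about +1°), and the block is turned about -8°. Next I move to look from the wrist.

Request:
apply_moves --targets '[[[0.9, 0.35, 0.1, -3.1, 1], [0.9, 0.35, 0.1, -3.1, 1], [0.9, 0.35, 0.1, -3.1, 1], [0.9, 0.35, 0.1, -3.1, 1], [0.9, 0.35, 0.1, -3.1, 1], [0.9, 0.35, 0.1, -3.1, 1], [0.9, 0.35, 0.1, -3.0, 1], [0.9, 0.35, 0.1, -3.0, 1]]]'

```text
clock: 0.77
eef_pos: [0.4973, -0.3415, 0.2799]
tool_rot: [1.0, -0.002, -0.0, -0.0]
ft_force: [0.7, -1.8, 0.7]
grip_width: 0.0853
grasp_force: 0.0
```

Run:
```python
from h import *
o=get_obs(); print(o["clock"],o["eef_pos"],o["tool_rot"],o["joint_pos"].round(2)); print(np.array(imaging.get_calibration("wrist")["hand_eye"]).round(3))
im,d,K,e,Rm=cam("wrist"); cv2.imwrite("pics/w1.png",im); print(e,Rm.round(2),K[0,0])
```

```text
0.7667 [ 0.49729068 -0.34154522  0.27993815] [ 9.99998735e-01 -1.50632186e-03 -4.48480571e-04 -2.45572842e-04] [-0.6   0.45  0.38  1.51 -0.    2.54]
[[-0.    -0.951 -0.309  0.079]
 [ 1.    -0.    -0.    -0.001]
 [ 0.    -0.309  0.951 -0.125]
 [ 0.     0.     0.     1.   ]]
[ 0.57667431 -0.34115569  0.40522953] [[-0.   -0.95 -0.31]
 [-1.    0.    0.  ]
 [-0.    0.31 -0.95]] 311.07927038660114
```

View pics/w1.png

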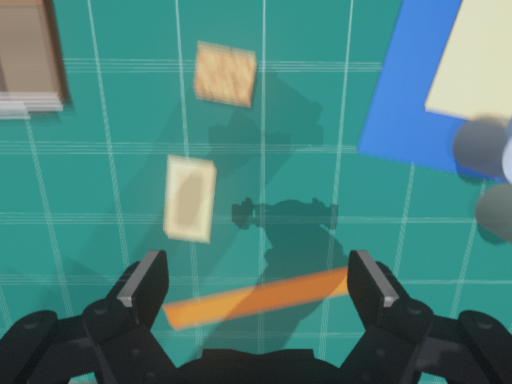

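The wrist view shows the block at (226,75) and the cream board at (190,198); the rack's corner is at top left.

```bash
cat >> h.py <<'E'
def corkmask(im):
    h=cv2.cvtColor(im,cv2.COLOR_BGR2HSV); H,S,V=[h[...,i].astype(int) for i in range(3)]
    return ((H>8)&(H<24)&(S>70)&(S<200)&(V>140)).astype(np.uint8)*255
E
python3 - <<'E'
from h import *
im,d,K,e,Rm=cam("wrist"); P=cloud(d,K,e,Rm)
for nm,m,z in(("cork",corkmask(im),.03),("cream",mask(im,"cream"),.008)):
    for c,cn in rects(m,800,8000):
        mm=np.zeros(d.shape,np.uint8); cv2.drawContours(mm,[cn],-1,255,-1); mm=cv2.erode(mm,np.ones((5,5)))
        print(nm,c.round(0),board(cn,z,K,e,Rm),np.median(P[mm>0][:,2]).round(4))
f=np.load("top0.npz"); Rm=R.from_quat(f["R"]).as_matrix()
for c,cn in rects(corkmask(f["im"]),200,3000): print("top",c.round(0),board(cn,.03,f["K"],f["e"],Rm))
E
```

```text
cork [229.  88.] [ 587.2 -304.9   63.6   49.9   80.4] 0.0299
cork [261. 307.] [ 288.2 -339.2  260.1   39.   -75.7] 0.0032
cream [229.  87.] [ 587.9 -302.8   66.6   51.5   80.4] 0.0299
cream [195. 210.] [ 429.  -250.5  108.5   58.6   -7.8] 0.0082
top [340. 106.] [ 778.  -191.7  153.2   92.2  -78.5]
top [266. 148.] [667.3   3.3 218.8  12.  -89.3]
top [386. 177.] [ 587.  -305.2   63.6   50.6   81.2]
```

Request:
apply_moves --targets '[[[0.2, 0.95, 0, 0, 1], [0.2, 0.95, 0, 0, 1], [0.2, 0.95, 0, 0, 1], [0.2, 0.95, 0, 0, 1], [0.2, 0.95, 0, 0, 1], [0.2, 0.95, 0, 0, 1], [0.2, 0.95, 0, 0, 1], [0.1, 0.95, 0, 0, 1]]]'

```text
clock: 1.53
eef_pos: [0.5557, -0.0374, 0.2797]
tool_rot: [1.0, -0.0, -0.0, 0.0]
ft_force: [-0.7, -0.4, 0.1]
grip_width: 0.0851
grasp_force: 0.0
```

Request:
apply_moves --targets '[[[0.0, 0.95, 0, 0, 1], [0, 0, 0, 0, 1], [0, 0, 0, 0, 1]]]'

```text
clock: 1.78
eef_pos: [0.5553, 0.0009, 0.2798]
tool_rot: [1.0, 0.002, -0.001, 0.0]
ft_force: [-0.5, -0.0, 0.2]
grip_width: 0.0856
grasp_force: 0.0
```

Run:
```python
from h import *
o=get_obs(); print(o["clock"],o["eef_pos"])
im,d,K,e,Rm=cam("wrist"); np.savez("w2.npz",im=im,d=d,K=K,e=e,R=Rm); cv2.imwrite("pics/w2.png",cv2.resize(im[:300],(768,450)))
```

```text
1.7833 [0.55532876 0.00093284 0.27978101]
```

View pics/w2.png

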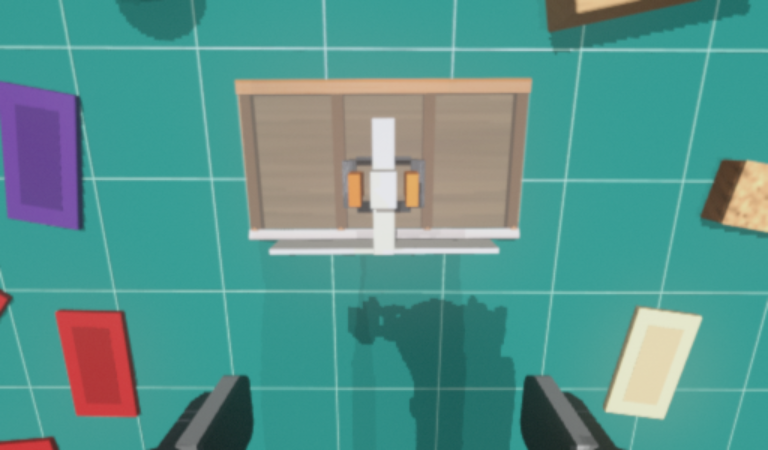

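Wrist view, enlarged 1.5 times: tabs at (355,189) and (412,189), stem (384,189), and rack back corners (236,81) and (531,79). The bar runs from (270,251) to (498,251).

Run:
```python
from h import *
f=np.load("w2.npz"); im,d,K,e,Rm=[f[k] for k in("im","d","K","e","R")]
h=cv2.cvtColor(im,cv2.COLOR_BGR2HSV); H,S,V=[h[...,i].astype(int) for i in range(3)]
m=((H>8)&(H<22)&(S>170)&(V>170)).astype(np.uint8)*255
P=cloud(d,K,e,Rm)
for c,cn in rects(m,60,600):
    mm=np.zeros(d.shape,np.uint8); cv2.drawContours(mm,[cn],-1,255,-1); zz=np.percentile(P[mm>0][:,2],[50,90]).round(4)
    print("tab",(c*1.5).round(0),board(cn,.078,K,e,Rm),zz)
# stem top, back edge, bar top
for n,(u,v),z in[("stem",(384,189),.076),("rbL",(236,81),.02),("rbR",(531,79),.02),("rfL",(250,230),.02),("rfR",(519,228),.02),("barL",(270,251),.048),("barR",(498,251),.048),("tailtip",(384,118),.05)]:
    q=np.array([u,v])/1.5; print(n,ray(q,z,K,e,Rm).round(4),P[int(q[1]),int(q[0])].round(4))
# top view tabs
f=np.load("top0.npz"); im=f["im"]; R2=R.from_quat(f["R"]).as_matrix()
for n,(u,v),z in[("tailtip",(257/5+215,95/5+135),.05),("rbL",(40/5+215,57/5+135),.02),("rbR",(473/5+215,48/5+135),.02),("stem",(258/5+215,181/5+135),.076),("tabL",(218/5+215,180/5+135),.078),("tabR",(298/5+215,180/5+135),.078)]:
    print("top",n,ray((u,v),z,f["K"],f["e"],R2).round(4))
```

```text
stem [[0.5998 0.0032 0.076 ]] [0.5997 0.0032 0.0755]
rbL [[0.674  0.1157 0.02  ]] [0.6739 0.1158 0.021 ]
rbR [[ 0.6761 -0.1078  0.02  ]] [ 0.679  -0.1136 -0.0008]
rfL [[0.5599 0.1151 0.02  ]] [0.5602 0.1161 0.0194]
rfR [[ 0.5622 -0.1091  0.02  ]] [ 0.5583 -0.115  -0.0006]
barL [[0.5487 0.0927 0.048 ]] [0.549  0.0928 0.0475]
barR [[ 0.5492 -0.0862  0.048 ]] [ 0.5383 -0.0979  0.0006]
tailtip [[0.647  0.0034 0.05  ]] [0.6487 0.0035 0.0199]
top tailtip [[0.646  0.0024 0.05  ]]
top rbL [[0.6736 0.1161 0.02  ]]
top rbR [[ 0.6764 -0.1113  0.02  ]]
top stem [[0.5969 0.0024 0.076 ]]
top tabL [[0.5972 0.0223 0.078 ]]
top tabR [[ 0.5969 -0.0174  0.078 ]]
```

Request:
apply_moves --targets '[[[0.55, 0.03, -0.8, 0.5, 1], [0.57, 0.02, -0.8, 0, 1], [0, 0, -0.95, 0, 1], [0, 0, -0.95, 0, 1], [0, 0, -0.9, 0, 1], [0, 0, -0.6, 0, 1], [0, 0, -0.4, 0, 1], [0, 0, 0, 0, 1]]]'

```text
clock: 2.5
eef_pos: [0.5969, -0.0012, 0.0594]
tool_rot: [1.0, 0.002, -0.005, 0.0]
ft_force: [-0.7, -0.1, -0.9]
grip_width: 0.0854
grasp_force: 0.0
```

Request:
apply_moves --targets '[[[0, 0, -0.1, 0, 0.3], [0, 0, 0, 0, 0.1], [0, 0, 0, 0, 0.1], [0, 0, 0, 0, 0.0], [0, 0, 0, 0, -0.1], [0, 0, 0, 0, -0.16], [0, 0, 0, 0, -0.16], [0, 0, 0, 0, -0.16]]]'

```text
clock: 3.17
eef_pos: [0.6023, 0.0023, 0.0632]
tool_rot: [1.0, 0.005, 0.002, -0.001]
ft_force: [-1.6, 2.1, 7.2]
grip_width: 0.036
grasp_force: 9.0
```

Request:
apply_moves --targets '[[[0, 0, 0, 0, -0.24], [0, 0, 0, 0, -0.24], [0, 0, 0, 0, -0.24]]]'

```text
clock: 3.42
eef_pos: [0.6024, 0.0025, 0.0639]
tool_rot: [1.0, 0.005, 0.003, -0.001]
ft_force: [-2.0, 3.1, 10.7]
grip_width: 0.0332
grasp_force: 35.8
```

Request:
apply_moves --targets '[[[0, 0, 0.1, 0, -0.2], [0, 0, 0.1, 0, -0.2], [0, 0, 0.2, 0, -0.2], [0, 0, 0.3, 0, -0.2], [0, 0, 0.4, 0, -0.2], [0, 0, 0.4, 0, -0.2], [0, 0, 0, 0, -0.2], [0, 0, 0, 0, -0.2]]]'

```text
clock: 4.08
eef_pos: [0.6016, 0.0011, 0.1215]
tool_rot: [1.0, 0.004, 0.001, 0.0]
ft_force: [-0.3, -0.4, -2.2]
grip_width: 0.0342
grasp_force: 21.5
```

Run:
```python
from h import *
a=cam("wrist")[0]; b=cam("scene")[0]
O=np.zeros((384,800,3),np.uint8); O[:,:512]=a; O[:240,512:800]=cv2.resize(b[170:250,205:301],(288,240)); cv2.imwrite("pics/k1.png",O)
```

```text
(no output)
```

View pics/k1.png

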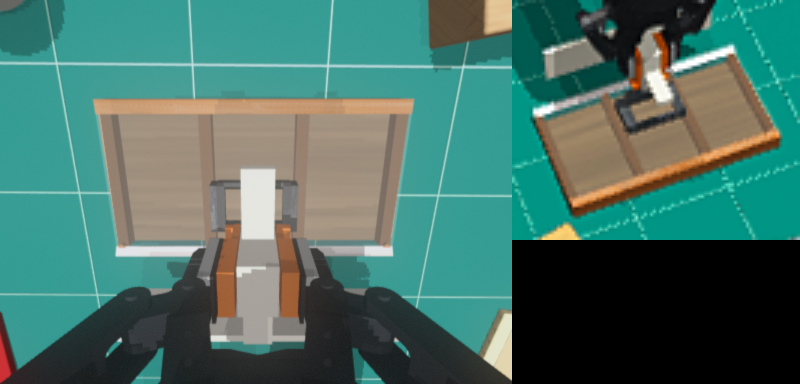

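The keeper is clear of the socket and hangs level in the jaws. I carry it to the block.

Request:
apply_moves --targets '[[[-0.04, -0.95, 0, -1.2, -0.2], [-0.04, -0.95, 0, -1.2, -0.2], [-0.04, -0.95, 0, -1.2, -0.2], [-0.04, -0.95, 0, -1.2, -0.2], [-0.04, -0.95, 0, -1.2, -0.2], [-0.04, -0.95, 0, -1.2, -0.2], [-0.04, -0.95, 0, -1.2, -0.2], [-0.04, -0.95, 0, -1.2, -0.2]]]'

```text
clock: 4.85
eef_pos: [0.5866, -0.3042, 0.1185]
tool_rot: [0.997, -0.08, -0.001, -0.001]
ft_force: [0.2, -0.8, -1.4]
grip_width: 0.0343
grasp_force: 21.5
```

Request:
apply_moves --targets '[[[0, -0.05, -0.3, 0, -0.2], [0, 0, -0.3, 0, -0.2], [0, 0, -0.3, 0, -0.2], [0, 0, 0, 0, -0.2], [0, 0, 0, 0, -0.2]]]'

```text
clock: 5.27
eef_pos: [0.5864, -0.304, 0.082]
tool_rot: [0.997, -0.08, -0.002, -0.001]
ft_force: [-0.4, -0.2, -0.5]
grip_width: 0.0337
grasp_force: 21.4
```

Run:
```python
from h import *
o=get_obs(); print(o["eef_pos"])
im,d,K,e,Rm=cam("wrist"); np.savez("w3.npz",im=im,d=d,K=K,e=e,R=Rm); S=cam("scene")[0]
O=np.zeros((384,800,3),np.uint8); O[:,:512]=im; O[:240,512:800]=cv2.resize(S[195:275,105:201],(288,240)); cv2.imwrite("pics/k2.png",O)
```

```text
[ 0.58639529 -0.30395295  0.08195957]
```

View pics/k2.png

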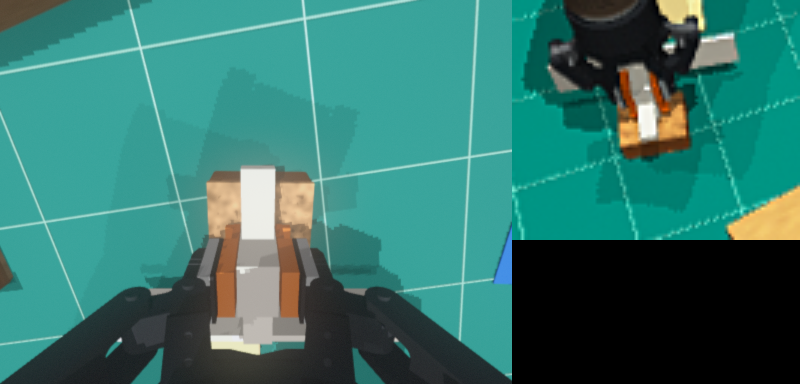

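The keeper is centred over the block: block edges at u=207 and 314, keeper middle at u=258. Lowering it gently.

Request:
apply_moves --targets '[[[0.06, 0, -0.1, 0, -0.2], [0, 0, -0.05, 0, -0.2], [0, 0, -0.05, 0, -0.2], [0, 0, 0, 0, -0.2]]]'

```text
clock: 5.7
eef_pos: [0.5902, -0.3044, 0.076]
tool_rot: [0.997, -0.079, -0.0, -0.0]
ft_force: [0.8, 0.8, -0.9]
grip_width: 0.0347
grasp_force: 21.4
```

Request:
apply_moves --targets '[[[0, 0, -0.05, 0, -0.2], [0, 0, 0, 0, -0.2], [0, 0, 0, 0, -0.2]]]'

```text
clock: 5.95
eef_pos: [0.5902, -0.3047, 0.0742]
tool_rot: [0.997, -0.08, -0.0, -0.0]
ft_force: [-0.1, 0.1, -0.7]
grip_width: 0.0342
grasp_force: 21.4
```

Request:
apply_moves --targets '[[[0, 0, -0.03, 0, -0.2], [0, 0, 0, 0, -0.2], [0, 0, 0, 0, -0.2]]]'

```text
clock: 6.2
eef_pos: [0.5905, -0.3049, 0.0737]
tool_rot: [0.997, -0.08, 0.0, 0.0]
ft_force: [-0.4, 1.2, 2.3]
grip_width: 0.0341
grasp_force: 22.1
```

Request:
apply_moves --targets '[[[0, 0, 0, 0, -0.1], [0, 0, 0, 0, 0.0], [0, 0, 0, 0, 0.1], [0, 0, 0, 0, 0.2], [0, 0, 0, 0, 0.4], [0, 0, 0, 0, 0.7], [0, 0, 0, 0, 0.7], [0, 0, 0, 0, 0.7]]]'

```text
clock: 6.87
eef_pos: [0.5904, -0.3048, 0.0732]
tool_rot: [0.997, -0.08, 0.0, 0.0]
ft_force: [-0.1, 0.2, -0.6]
grip_width: 0.0731
grasp_force: 0.0
```

Request:
apply_moves --targets '[[[0, 0, 0.3, 0, 0.7], [0, 0, 0.5, 0, 0.7], [0, 0, 0.9, 0, 0.7], [0, 0, 0.9, 0, 0.7], [-0.5, 0.2, 0.8, 0, 0.7], [-0.9, 0.2, 0, 0, 0.7], [-0.9, 0.2, 0, 0, 0.7], [0, 0, 0, 0, 0.7]]]'

```text
clock: 7.53
eef_pos: [0.4895, -0.2774, 0.2084]
tool_rot: [0.997, -0.08, -0.005, -0.002]
ft_force: [0.3, 0.7, -0.8]
grip_width: 0.0727
grasp_force: 0.0
```

Run:
```python
from h import *
o=get_obs(); print(o["eef_pos"],o["joint_pos"].round(2))
im,d,K,e,Rm=cam("wrist"); S=cam("scene")[0]
for c,cn in rects(mask(im,"cream"),1500,15000): print("cream",c.round(0),board(cn,.008,K,e,Rm))
T,d,K,e,Rm=cam("top")
for k in("red","purple","cream"):
    for c,cn in rects(mask(T,k)): print(k,c.round(0),board(cn,.008,K,e,Rm))
O=np.zeros((384,800,3),np.uint8); O[:,:512]=im; O[:240,512:800]=cv2.resize(S[195:275,105:201],(288,240)); cv2.imwrite("pics/k3.png",O)
```

```text
[ 0.48949587 -0.27737742  0.20841913] [-0.52  0.39  0.11  1.3  -0.    2.79]
cream [241. 217.] [ 431.  -250.5  109.4   58.9   -8.1]
red [119. 124.] [739.2 396.5 108.5  57.7  74.1]
red [114. 212.] [504.3 403.3 108.   57.4  50. ]
red [162. 242.] [425.7 273.9 106.   57.   -1.2]
red [117. 288.] [307.7 389.1 107.5  57.2 -84.2]
purple [159. 170.] [614.2 285.6 106.3  56.8  -9.9]
cream [501. 143.] [ 676.2 -610.4   64.8   45.    78.7]
cream [418. 274.] [ 316.8 -371.2  550.3   43.   -31.5]
cream [489. 284.] [ 293.4 -551.8  460.    35.9  -14.1]
cream [364. 241.] [ 428.  -251.5  105.    55.5   -7.8]
```

View pics/k3.png

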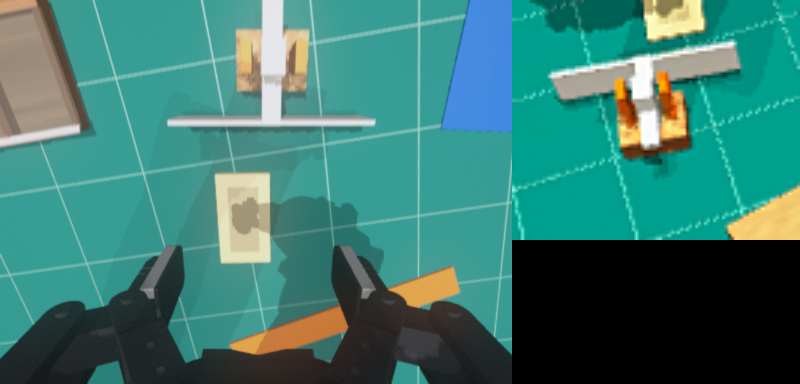

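The keeper stands on the block with both tabs sprung out. In the wrist view the cream board is at (242,217), world (0.4305,-0.2505), yaw -8°. I go to its near end.

Request:
apply_moves --targets '[[[-0.6, 0.2, -0.5, 0.3, 0.8], [-0.6, 0.2, -0.5, 0.3, 0.8], [-0.6, 0.2, -0.5, 0.3, 0.8], [-0.6, 0.2, -0.5, 0.3, 0.8], [-0.1, 0.02, -0.9, 0, 0.8], [0, 0, -0.9, 0, 0.8], [0, 0, -0.55, 0, 0.8], [0, 0, 0, 0, 0.8]]]'

```text
clock: 8.35
eef_pos: [0.3969, -0.2468, 0.0314]
tool_rot: [0.998, -0.069, -0.003, -0.002]
ft_force: [-0.3, 0.7, -0.8]
grip_width: 0.077
grasp_force: 0.0
```

Request:
apply_moves --targets '[[[0, 0, -0.2, 0, 0.8], [0, 0, -0.1, 0, 0.8], [0, 0, -0.1, 0, 0.8], [0, 0, 0, 0, 0.8]]]'

```text
clock: 8.68
eef_pos: [0.3993, -0.2484, 0.0196]
tool_rot: [0.998, -0.069, 0.001, 0.0]
ft_force: [-0.7, 0.4, -0.4]
grip_width: 0.0765
grasp_force: 0.0
```

Request:
apply_moves --targets '[[[-0.25, 0.09, 0, 0, 0.8], [0, 0, -0.06, 0, 0.8], [0, 0, -0.06, 0, 0.8], [0, 0, 0, 0, 0.6], [0, 0, 0, 0, 0.5], [0, 0, 0, 0, 0.35], [0, 0, 0, 0, 0.2], [0, 0, 0, 0, 0.1]]]'

```text
clock: 9.35
eef_pos: [0.3889, -0.2447, 0.0152]
tool_rot: [0.998, -0.069, 0.001, 0.0]
ft_force: [-1.6, 0.5, 6.4]
grip_width: 0.0582
grasp_force: 62.6
```

Request:
apply_moves --targets '[[[0, 0, 0, 0, -0.2], [0, 0, 0, 0, -0.2], [0, 0, 0, 0, -0.2]]]'

```text
clock: 9.6
eef_pos: [0.3889, -0.2447, 0.0152]
tool_rot: [0.998, -0.069, 0.001, 0.0]
ft_force: [-1.9, 1.2, 6.7]
grip_width: 0.0575
grasp_force: 62.6
```

Request:
apply_moves --targets '[[[0, 0, 0.3, 0, -0.2], [0, 0.4, 0.4, 0, -0.2], [0.2, 0.8, 0.3, 2, -0.2], [0.3, 0.8, 0, 2, -0.2], [0.4, 0.8, 0, 2, -0.2], [0.3, 0.8, 0, 2.4, -0.2], [0.3, 0.78, 0, 0, -0.2], [0, 0, 0, 0, -0.2]]]'

```text
clock: 10.27
eef_pos: [0.4509, -0.0645, 0.0548]
tool_rot: [1.0, 0.008, 0.001, -0.001]
ft_force: [0.7, -0.1, -1.4]
grip_width: 0.0576
grasp_force: 64.5
```

Request:
apply_moves --targets '[[[0, 0, -0.3, 0, -0.2], [0, 0, 0, 0, -0.2], [0, 0, 0, 0, -0.2]]]'

```text
clock: 10.52
eef_pos: [0.4476, -0.0691, 0.0419]
tool_rot: [1.0, 0.004, -0.001, -0.0]
ft_force: [-0.3, 0.3, -1.2]
grip_width: 0.0574
grasp_force: 64.5
```

Run:
```python
from h import *
o=get_obs(); print(o["eef_pos"],o["ft_force"])
im,d,K,e,Rm=cam("wrist"); P=cloud(d,K,e,Rm); np.savez("w4.npz",im=im,d=d,K=K,e=e,R=Rm)
m=mask(im,"cream"); 
for c,cn in rects(m,1500,15000):
    mm=np.zeros(d.shape,np.uint8); cv2.drawContours(mm,[cn],-1,255,-1); mm=cv2.erode(mm,np.ones((5,5)))>0
    z=np.median(P[mm][:,2]); A=np.c_[P[mm][:,:2],np.ones(mm.sum())]; print("cream",c.round(0),board(cn,z,K,e,Rm),z.round(4),np.linalg.lstsq(A,P[mm][:,2],rcond=None)[0].round(3))
cv2.imwrite("pics/c1.png",im)
```

```text
[ 0.44756162 -0.06908623  0.04188324] [-0.28630918  0.31810549 -1.24583387]
```

View pics/c1.png

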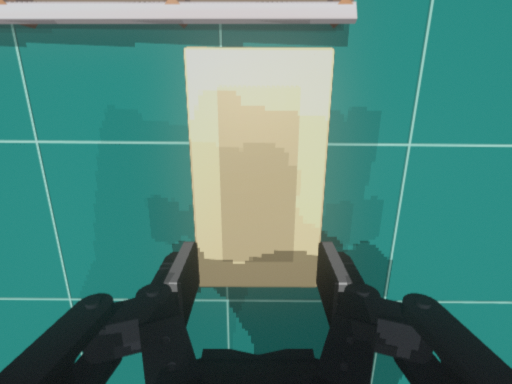

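Held board: front corners (186,47) and (333,47), rear corners (200,287) and (317,287). Divider tops show at (172,1) and (345,1), so the slot's middle is at u≈258.5 and the board's front middle at u≈259.5.

Run:
```python
from h import *
f=np.load("w4.npz"); im,d,K,e,Rm=[f[k] for k in("im","d","K","e","R")]; P=cloud(d,K,e,Rm)
for n,s in(("front",np.s_[55:70,200:320]),("mid",np.s_[150:170,205:310]),("rear",np.s_[220:235,210:310])): print(n,np.median(P[s].reshape(-1,3),0).round(4))
z=np.median(P[55:70,200:320,2])
for q in((186,47),(333,47),(200,287),(317,287)): print(q,ray(q,z,K,e,Rm).round(4))
for q in((172,1),(345,1),(356,10)): print(q,ray(q,.02,K,e,Rm).round(4), ray(q,.023,K,e,Rm).round(4))
```

```text
front [ 0.5378 -0.0683  0.0338]
mid [ 0.4986 -0.0678  0.0343]
rear [ 0.4667 -0.0689  0.0345]
(186, 47) [[ 0.543  -0.0397  0.0338]]
(333, 47) [[ 0.5434 -0.0971  0.0338]]
(200, 287) [[ 0.4333 -0.0397  0.0338]]
(317, 287) [[ 0.4338 -0.0983  0.0338]]
(172, 1) [[ 0.562 -0.032  0.02 ]] [[ 0.5613 -0.0328  0.023 ]]
(345, 1) [[ 0.5626 -0.1037  0.02  ]] [[ 0.5618 -0.103   0.023 ]]
(356, 10) [[ 0.5593 -0.1086  0.02  ]] [[ 0.5587 -0.1078  0.023 ]]
```

Request:
apply_moves --targets '[[[0, 0.01, -0.3, 0, -0.2], [0, 0, -0.18, 0, -0.2], [0, 0, 0, 0, -0.2], [0.25, 0, 0, 0, -0.2], [0.25, 0, 0, 0, -0.2], [0.25, 0, 0, 0, -0.2], [0.25, 0, 0, 0, -0.2], [0, 0, 0, 0, -0.2]]]'

```text
clock: 11.23
eef_pos: [0.4906, -0.0693, 0.0238]
tool_rot: [1.0, 0.004, 0.001, 0.0]
ft_force: [0.4, 0.3, -0.1]
grip_width: 0.0578
grasp_force: 64.4
```

Request:
apply_moves --targets '[[[0.3, 0, 0, 0, -0.2], [0.3, 0, 0, 0, -0.2], [0.3, 0, 0, 0, -0.2], [0.2, 0, 0, 0, -0.2], [0.1, 0, 0, 0, -0.2], [0, 0, 0, 0, -0.2]]]'

```text
clock: 11.73
eef_pos: [0.5367, -0.0689, 0.0232]
tool_rot: [1.0, 0.004, 0.0, 0.0]
ft_force: [0.5, -0.8, -0.5]
grip_width: 0.0575
grasp_force: 64.5
```

Request:
apply_moves --targets '[[[0, 0, 0, 0, 0.0], [0, 0, 0, 0, 0.4], [0, 0, 0, 0, 0.7], [0, 0, 0, 0, 0.7], [-0.5, 0, 0, 0, 0.7], [-0.7, 0, 0, 0, 0.7], [0, 0, 0, 0, -0.5], [0, 0, 0, 0, -1]]]'

```text
clock: 12.4
eef_pos: [0.4861, -0.0686, 0.0229]
tool_rot: [1.0, 0.004, -0.001, -0.0]
ft_force: [1.8, -0.5, 0.4]
grip_width: 0.0495
grasp_force: 0.0
```

Request:
apply_moves --targets '[[[0, 0, 0, 0, -1], [0, 0, 0, 0, -1], [0, 0, 0, 0, -1], [0, 0, 0, 0, -1]]]'

```text
clock: 12.73
eef_pos: [0.4892, -0.0688, 0.0233]
tool_rot: [1.0, 0.004, 0.0, 0.0]
ft_force: [-0.8, 0.2, 0.2]
grip_width: 0.0005
grasp_force: 0.0
```

Run:
```python
from h import *
o=get_obs(); print(o["eef_pos"],o["ft_force"],o["grip_width"])
im,d,K,e,Rm=cam("wrist")
for c,cn in rects(mask(im,"cream"),500,15000): print("cream",c.round(0),board(cn,.012,K,e,Rm))
cv2.imwrite("pics/c2.png",im)
```

```text
[ 0.48922204 -0.06878197  0.02325642] [-0.78695838  0.21343661  0.1689589 ] 0.00045305202248017485
cream [259. 164.] [537.2 -68.   59.   30.5  89.8]
```

View pics/c2.png

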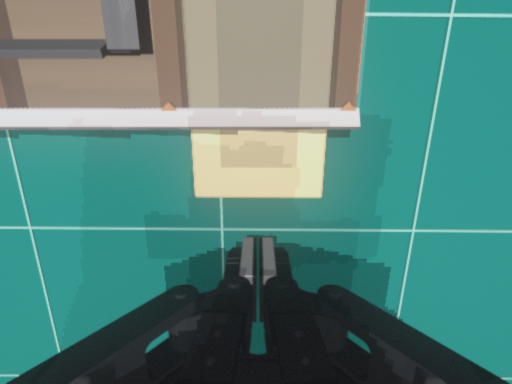

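The board sits in the slot, its near end at v≈198 showing in front of the lip, and the shut fingers are behind it. Pushing it home.

Request:
apply_moves --targets '[[[0.4, 0, 0, 0, -1], [0.2, 0, 0, 0, -1], [0.2, 0, 0, 0, -1], [0.2, 0, 0, 0, -1], [0.15, 0, 0, 0, -1], [0.1, 0, 0, 0, -1], [0.05, 0, 0, 0, -1], [0, 0, 0, 0, -1]]]'

```text
clock: 13.45
eef_pos: [0.5407, -0.0687, 0.023]
tool_rot: [1.0, 0.004, 0.0, -0.0]
ft_force: [-0.6, -0.6, -0.3]
grip_width: 0.0001
grasp_force: 0.0
```

Request:
apply_moves --targets '[[[0.05, 0, 0, 0, -1], [0.05, 0, 0, 0, -1], [0, 0, 0, 0, -1]]]'

```text
clock: 13.7
eef_pos: [0.5431, -0.0687, 0.0228]
tool_rot: [1.0, 0.004, -0.001, -0.0]
ft_force: [-3.1, -0.7, 1.0]
grip_width: 0.0001
grasp_force: 1.5
```

Request:
apply_moves --targets '[[[0.04, 0, 0, 0, -1], [0.04, 0, 0, 0, -1], [0, 0, 0, 0, -1]]]'

```text
clock: 13.95
eef_pos: [0.5434, -0.0687, 0.0226]
tool_rot: [1.0, 0.004, -0.004, -0.0]
ft_force: [-9.4, 0.9, 6.7]
grip_width: -0.0002
grasp_force: 4.9
```

Run:
```python
from h import *
o=get_obs(); print(o["eef_pos"],o["ft_force"])
im,d,K,e,Rm=cam("wrist")
cv2.imwrite("pics/c3.png",cv2.resize(im[90:330,100:420],(800,600)))
```

```text
[ 0.54342867 -0.06865013  0.02260202] [-9.35579266  0.8809096   6.66594167]
```

View pics/c3.png

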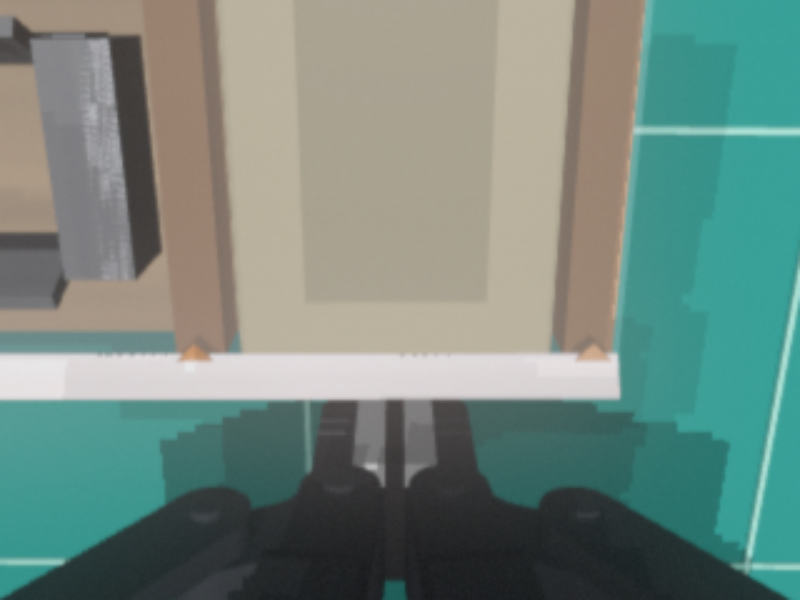

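Fingers are against the lip and the board is under the clear top. I back off and look down to check how deep it is.

Request:
apply_moves --targets '[[[-0.5, 0, 0, 0, -1], [-0.3, 0, 0.8, 0, 0], [0, 0.2, 0.9, 0, 0.8], [0.3, 0.6, 0.9, 0, 0.8], [0.5, 0.6, 0.8, 0, 0.8], [0.5, 0.3, 0.5, 0, 0.8], [0, 0, 0, 0, 0.8], [0, 0, 0, 0, 0.8]]]'

```text
clock: 14.67
eef_pos: [0.5674, -0.0033, 0.1761]
tool_rot: [1.0, 0.005, 0.003, 0.0]
ft_force: [-0.9, 0.3, -0.8]
grip_width: 0.0769
grasp_force: 0.0
```

Run:
```python
from h import *
o=get_obs(); print(o["eef_pos"])
im,d,K,e,Rm=cam("wrist"); np.savez("w5.npz",im=im,d=d,K=K,e=e,R=Rm)
c=proj([.62,-.069,.012],K,e,Rm)[0].astype(int); print(c)
y0,x0=max(c[1]-75,0),max(c[0]-100,0)
print(x0,y0); cv2.imwrite("pics/c4.png",cv2.resize(im[y0:y0+150,x0:x0+200],(800,600)))
T,d,K,e,Rm=cam("top")
for k in("red","purple"):
    for c,cn in rects(mask(T,k)): print(k,c.round(0),board(cn,.008,K,e,Rm))
```

```text
[ 0.56741403 -0.00331479  0.17608189]
[330 123]
230 48
red [119. 124.] [739.2 396.5 108.5  58.   74. ]
red [114. 212.] [504.3 403.3 108.1  57.8  50. ]
red [162. 242.] [425.7 274.1 106.1  57.7  -1.1]
red [117. 288.] [307.7 389.1 107.5  57.7 -84.3]
purple [159. 170.] [614.2 285.6 106.2  56.8  -9.9]
```

View pics/c4.png

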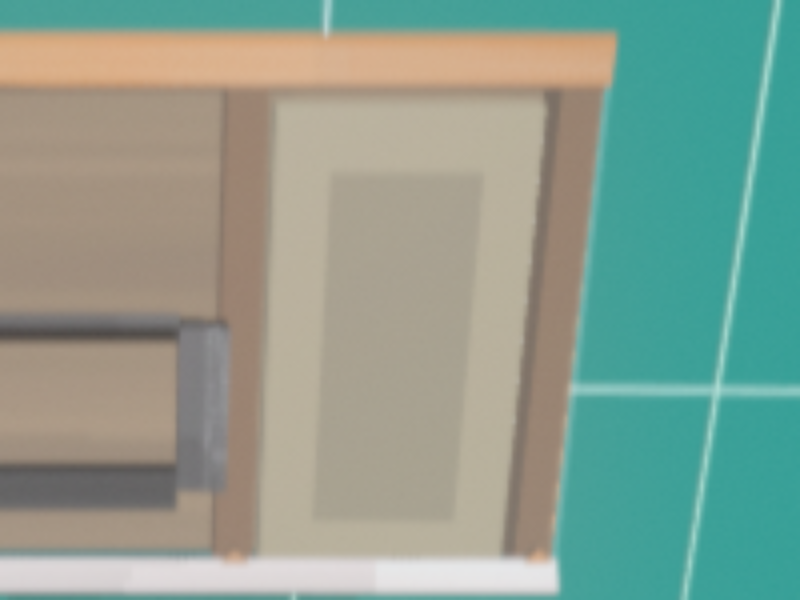

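The board's far edge shows at crop v≈97, close under the back wall's edge at v≈88.

Run:
```python
from h import *
f=np.load("w5.npz"); im,d,K,e,Rm=[f[k] for k in("im","d","K","e","R")]
for n,(u,v),z in(("far",(410,97),.012),("wall",(410,88),.02),("back",(410,33),.02),("noseR",(538,555),.012),("lipfront",(480,592),.023),("rightL",(545,110),.012),("leftE",(274,110),.012)):
    print(n,ray((230+u/4,48+v/4),z,K,e,Rm).round(4))
h=cv2.cvtColor(im,cv2.COLOR_BGR2GRAY); print(h[62:84,330])
```

```text
far [[ 0.6638 -0.0671  0.012 ]]
wall [[ 0.6651 -0.0651  0.02  ]]
back [[ 0.6758 -0.0642  0.02  ]]
noseR [[ 0.56   -0.1068  0.012 ]]
lipfront [[ 0.5541 -0.0902  0.023 ]]
rightL [[ 0.6614 -0.0968  0.012 ]]
leftE [[ 0.6608 -0.0376  0.012 ]]
[184 184 184 184 184 183 173 160 150 151 159 167 174 177 178 178 178 178
 178 178 178 177]
```

Measured from the rack's back edge (12.0 mm against 8 nominal), the cream board is about 4 mm short. That is inside the tolerance but near its edge. The next board's front end fits under the lip, so I will use it to push the cream fully home. Fetching the red board now.

Request:
apply_moves --targets '[[[-0.55, 0.8, 0.2, -0.2, 0.8], [-0.6, 0.8, 0, -0.2, 0.8], [-0.6, 0.8, 0, -0.2, 0.8], [-0.6, 0.8, 0, -0.2, 0.8], [-0.6, 0.8, -0.1, -0.2, 0.8], [-0.6, 0.8, -0.1, -0.3, 0.8], [-0.5, 0.85, -0.3, -0.2, 0.8], [-0.5, 0.85, -0.3, -0.2, 0.8]]]'

```text
clock: 15.43
eef_pos: [0.3966, 0.1046, 0.1489]
tool_rot: [0.994, 0.087, -0.007, -0.06]
ft_force: [-0.3, 0.3, -0.7]
grip_width: 0.0769
grasp_force: 0.0
```

Request:
apply_moves --targets '[[[0, 0.47, -0.3, 0, 0.8], [0, 0, -0.6, 0, 0.8], [0, 0, 0, 0, 0.8], [0, 0, 0, 0, 0.8]]]'

```text
clock: 15.77
eef_pos: [0.3985, 0.1122, 0.1126]
tool_rot: [0.994, 0.093, -0.01, -0.064]
ft_force: [0.3, 0.6, -0.3]
grip_width: 0.077
grasp_force: 0.0
```

Run:
```python
from h import *
o=get_obs(); print(o["eef_pos"],o["tool_rot"])
im,d,K,e,Rm=cam("wrist")
for c,cn in rects(mask(im,"red"),1500,15000): print("red",c.round(0),board(cn,.008,K,e,Rm))
```

```text
[0.39851454 0.11223349 0.11262617] [ 0.99360168  0.09283228 -0.00973478 -0.06358547]
red [ 79. 111.] [427.5 274.7 108.   59.7  -1.3]
```

Joint 6 has reached its limit: with the tool at yaw 0, q6 = π + q1. I turn the tool half round, which gives the same grasp.

Request:
apply_moves --targets '[[[0, 0, 0.5, 7, 0.8], [0, 0, 0.5, 7, 0.8], [0, 0, 0, 7, 0.8], [0, 0, 0, 7, 0.8], [0, 0, 0, 7, 0.8], [0, 0, 0, 7, 0.8], [0, 0, 0, 7, 0.8], [0, 0, 0, 7, 0.8]]]'

```text
clock: 16.48
eef_pos: [0.4019, 0.1128, 0.1555]
tool_rot: [0.832, 0.551, -0.035, -0.053]
ft_force: [0.6, -0.4, 0.8]
grip_width: 0.0766
grasp_force: 0.0
```

Request:
apply_moves --targets '[[[0, 0, 0, 7, 0.8], [0, 0, 0, 7, 0.8], [0, 0, 0, 7, 0.8], [0, 0, 0, 7, 0.8], [0, 0, 0, 7, 0.8], [0, 0, 0, 7, 0.8], [0, 0, 0, 7, 0.8], [0, 0, 0, 7, 0.8]]]'

```text
clock: 17.15
eef_pos: [0.4019, 0.113, 0.1554]
tool_rot: [0.476, 0.877, -0.056, -0.03]
ft_force: [0.1, -0.1, 0.9]
grip_width: 0.0768
grasp_force: 0.0
```

Run:
```python
from h import *
o=get_obs(); r=R.from_quat(o["tool_rot"]).as_matrix(); print(o["eef_pos"],r.round(3),np.degrees(np.arctan2(r[1,0],r[0,0])),o["joint_pos"].round(2))
```

```text
[0.4018993  0.11296418 0.15540711] [[-0.545  0.832 -0.105]
 [ 0.838  0.541 -0.071]
 [-0.002 -0.127 -0.992]] 123.04238499640093 [ 0.3   0.24 -0.26  1.2  -0.04  1.3 ]
```

The half turn worked, but the limit left the tool tilted 7° inward, and turns about z do not remove that. I line the tilt up with the arm's radius. Then I stretch against the outer reach limit at a safe height, which should tip the tool back outward.

Request:
apply_moves --targets '[[[0, 0, 0.8, -6, 0.8], [0, 0, 0.8, -6, 0.8], [0, 0, 0.8, -6, 0.8], [0.9, 0.26, 0, 0, 0.8], [0.9, 0.26, 0, 0, 0.8], [0.9, 0.26, 0, 0, 0.8], [0.9, 0.26, 0, 0, 0.8], [0, 0, 0, 0, 0.8]]]'

```text
clock: 17.82
eef_pos: [0.5509, 0.1558, 0.2472]
tool_rot: [0.61, 0.79, -0.051, -0.039]
ft_force: [-0.9, -0.2, -1.1]
grip_width: 0.0768
grasp_force: 0.0
```

```bash
cat > s.py <<'E'
from h import *
o=get_obs(); r=R.from_quat(o["tool_rot"]).as_matrix(); p=o["eef_pos"]; a=np.arctan2(p[1],p[0]); z=r[:2,2]
print("pos",p.round(4),"yaw",np.degrees(np.arctan2(r[1,0],r[0,0])).round(1),"tilt deg radial/lateral",np.degrees([z@[np.cos(a),np.sin(a)],z@[-np.sin(a),np.cos(a)]]).round(2),"r",np.hypot(*p[:2]).round(3),o["joint_pos"].round(3),o["clock"])
E
python3 s.py
```

```text
pos [0.5509 0.1558 0.2472] yaw 104.7 tilt deg radial/lateral [-7.31  0.06] r 0.573 [2.750e-01 4.920e-01 3.600e-01 1.567e+00 1.000e-03 1.589e+00] 17.8167
```

Request:
apply_moves --targets '[[[0.9, 0.26, 0, 0, 0.8], [0.9, 0.26, 0, 0, 0.8], [0.9, 0.26, 0, 0, 0.8], [0.5, 0.14, 0, 0, 0.8], [0, 0, 0, 0, 0.8]]]'

```text
clock: 18.23
eef_pos: [0.6751, 0.1914, 0.2461]
tool_rot: [0.61, 0.79, -0.052, -0.039]
ft_force: [-1.1, -0.6, -2.0]
grip_width: 0.0769
grasp_force: 0.0
```

```bash
python3 s.py
```

```text
pos [0.6751 0.1914 0.2461] yaw 104.7 tilt deg radial/lateral [-7.49  0.07] r 0.702 [2.760e-01 8.340e-01 9.640e-01 1.831e+00 1.000e-03 1.590e+00] 18.2333
```

Request:
apply_moves --targets '[[[0.4, 0.11, 0, 0, 0.8], [0.4, 0.11, 0, 0, 0.8], [0.4, 0.11, 0, 0, 0.8], [0.4, 0.11, 0, 0, 0.8], [0, 0, 0, 0, 0.8]]]'

```text
clock: 18.65
eef_pos: [0.7175, 0.2032, 0.24]
tool_rot: [0.61, 0.791, -0.043, -0.032]
ft_force: [-0.0, -0.3, 0.7]
grip_width: 0.0763
grasp_force: 0.0
```

```bash
python3 s.py
```

```text
pos [0.7175 0.2032 0.24  ] yaw 104.7 tilt deg radial/lateral [-6.13  0.06] r 0.746 [2.760e-01 9.930e-01 1.271e+00 1.957e+00 1.000e-03 1.589e+00] 18.65
```

Stretching outward reduces the tilt. Continuing.

Request:
apply_moves --targets '[[[0.4, 0.11, 0, 0, 0.8], [0.4, 0.11, 0, 0, 0.8], [0.4, 0.11, 0, 0, 0.8], [0, 0, 0, 0, 0.8]]]'

```text
clock: 18.98
eef_pos: [0.7355, 0.2083, 0.2259]
tool_rot: [0.61, 0.791, -0.03, -0.023]
ft_force: [0.4, -0.5, -0.8]
grip_width: 0.0767
grasp_force: 0.0
```

```bash
python3 s.py
```

```text
pos [0.7355 0.2083 0.2259] yaw 104.7 tilt deg radial/lateral [-4.3   0.06] r 0.764 [2.760e-01 1.010e+00 1.273e+00 1.909e+00 1.000e-03 1.589e+00] 18.9833
```

Request:
apply_moves --targets '[[[0.4, 0.11, 0.2, 0, 0.8], [0.4, 0.11, 0.2, 0, 0.8], [0.4, 0.11, 0.2, 0, 0.8], [0, 0, 0, 0, 0.8]]]'

```text
clock: 19.32
eef_pos: [0.7474, 0.2113, 0.2333]
tool_rot: [0.61, 0.792, -0.013, -0.01]
ft_force: [0.0, -0.4, 0.5]
grip_width: 0.0767
grasp_force: 0.0
```

```bash
python3 s.py
```

```text
pos [0.7474 0.2113 0.2333] yaw 104.7 tilt deg radial/lateral [-1.93  0.06] r 0.777 [2.750e-01 1.000e+00 1.275e+00 1.879e+00 1.000e-03 1.589e+00] 19.3167
```

Request:
apply_moves --targets '[[[0.4, 0.11, 0.2, 0, 0.8], [0.4, 0.11, 0.2, 0, 0.8], [0, 0, 0, 0, 0.8]]]'

```text
clock: 19.57
eef_pos: [0.7554, 0.2133, 0.2365]
tool_rot: [0.611, 0.792, -0.003, -0.003]
ft_force: [-0.1, 0.0, -0.1]
grip_width: 0.0766
grasp_force: 0.0
```

```bash
python3 s.py
```

```text
pos [0.7554 0.2133 0.2365] yaw 104.7 tilt deg radial/lateral [-0.47  0.05] r 0.785 [2.750e-01 9.960e-01 1.275e+00 1.858e+00 1.000e-03 1.588e+00] 19.5667
```

Request:
apply_moves --targets '[[[0.25, 0.07, 0.12, 0, 0.8], [0, 0, 0, 0, 0.8]]]'

```text
clock: 19.73
eef_pos: [0.7576, 0.2139, 0.237]
tool_rot: [0.611, 0.792, -0.0, -0.001]
ft_force: [1.2, -0.1, -0.3]
grip_width: 0.0767
grasp_force: 0.0
```

```bash
python3 s.py
```

```text
pos [0.7576 0.2139 0.237 ] yaw 104.7 tilt deg radial/lateral [-0.09  0.05] r 0.787 [2.750e-01 9.950e-01 1.275e+00 1.852e+00 1.000e-03 1.588e+00] 19.7333
```

The tilt is gone. Back to the red board with yaw near 180°.

Request:
apply_moves --targets '[[[-0.85, 0.13, 0, 6.7, 0.8], [-0.85, 0.13, 0, 6.7, 0.8], [-0.85, 0.13, -0.2, 6.7, 0.8], [-0.85, 0.13, -0.2, 6.7, 0.8], [-0.85, 0.13, -0.3, 6.7, 0.8], [-0.85, 0.13, -0.3, 6.7, 0.8], [-0.85, 0.13, -0.3, 6.7, 0.8], [-0.85, 0.13, -0.3, 6.7, 0.8]]]'

```text
clock: 20.4
eef_pos: [0.5082, 0.2532, 0.1745]
tool_rot: [0.222, 0.975, -0.001, -0.0]
ft_force: [0.8, 0.9, 0.2]
grip_width: 0.0769
grasp_force: 0.0
```

Request:
apply_moves --targets '[[[-0.85, 0.13, -0.3, 6.7, 0.8], [-0.85, 0.13, -0.3, 6.7, 0.8], [-0.5, 0.1, -0.3, 7.1, 0.8], [0, 0, 0, 0, 0.8], [0, 0, 0, 0, 0.8]]]'

```text
clock: 20.82
eef_pos: [0.4208, 0.2677, 0.1386]
tool_rot: [0.047, 0.999, -0.002, -0.001]
ft_force: [0.2, 0.3, 0.7]
grip_width: 0.0767
grasp_force: 0.0
```

```bash
python3 s.py
python3 - <<'E'
from h import *
for n in("wrist","top"):
    im,d,K,e,Rm=cam(n)
    for k in("red","purple"):
        for c,cn in rects(mask(im,k),300,15000): print(n,k,c.round(0),board(cn,.008,K,e,Rm))
E
```

```text
pos [0.4208 0.2677 0.1386] yaw 174.6 tilt deg radial/lateral [-0.19 -0.09] r 0.499 [ 0.567  0.317 -0.189  1.067 -0.002  0.662] 20.8167
wrist red [405.  35.] [309.6 390.6 109.5  57.7 -84.6]
wrist red [266. 190.] [426.4 275.7 107.8  58.2  -1. ]
wrist red [414. 260.] [505.8 404.8 108.7  59.   50.1]
wrist purple [298. 336.] [584.7 292.9  58.2  46.8  79.4]
top red [119. 124.] [739.1 396.5 108.5  57.7  74. ]
top red [164. 229.] [456.9 273.3  57.7  44.2  89.7]
top purple [159. 170.] [614.2 285.6 106.3  56.8  -9.9]
```

Request:
apply_moves --targets '[[[-0.45, 0.1, 0, 2.2, 0.8], [-0.45, 0.1, 0, 2.1, 0.8], [0, 0, -0.8, 0, 0.8], [0, 0, -0.8, 0, 0.8], [0, 0, -0.8, 0, 0.8], [0, 0, -0.4, 0, 0.8], [0, 0, 0, 0, 0.8], [0, 0, 0, 0, 0.8]]]'

```text
clock: 21.58
eef_pos: [0.3872, 0.2756, 0.0266]
tool_rot: [0.011, 1.0, -0.001, -0.001]
ft_force: [0.1, 1.5, -0.1]
grip_width: 0.0771
grasp_force: 0.0
```

```bash
python3 s.py
```

```text
pos [0.3872 0.2756 0.0266] yaw 178.7 tilt deg radial/lateral [-0.16 -0.09] r 0.475 [ 0.62   0.417 -0.39   0.766 -0.001  0.642] 21.5833
```

Request:
apply_moves --targets '[[[-0.05, 0, -0.2, 0, 0.8], [0, 0, -0.09, 0, 0.8], [0, 0, 0, 0, 0.6], [0, 0, 0, 0, 0.4], [0, 0, 0, 0, 0.1], [0, 0, 0, 0, -0.2], [0, 0, 0, 0, -0.2], [0, 0, 0, 0, -0.2]]]'

```text
clock: 22.25
eef_pos: [0.3846, 0.276, 0.0166]
tool_rot: [0.01, 1.0, -0.001, 0.0]
ft_force: [-1.7, -1.3, 5.4]
grip_width: 0.0574
grasp_force: 62.5
```

The red board is gripped. First I use its front end to push the cream home in the -y slot.

Request:
apply_moves --targets '[[[0, 0, 0.5, 0, -0.2], [0, -0.6, 0.5, 0.3, -0.2], [0.2, -0.9, 0, 0.3, -0.2], [0.2, -0.9, 0, 0.3, -0.2], [0.2, -0.9, 0, 0.3, -0.2], [0.2, -0.9, 0, 0.3, -0.2], [0.2, -0.9, 0, 0.2, -0.2], [0.2, -0.9, 0, 0, -0.2]]]'

```text
clock: 22.92
eef_pos: [0.4326, 0.0341, 0.056]
tool_rot: [-0.005, 1.0, -0.001, 0.0]
ft_force: [1.5, 0.3, -0.4]
grip_width: 0.0576
grasp_force: 64.2
```

Request:
apply_moves --targets '[[[0.2, -0.9, 0, 0, -0.2], [0.1, -0.9, 0, 0, -0.2], [0.1, -0.8, 0, 0, -0.2], [0, 0, -0.3, 0, -0.2], [0, 0, -0.3, 0, -0.2], [0, 0, 0, 0, -0.2], [0, 0, 0, 0, -0.2]]]'

```text
clock: 23.5
eef_pos: [0.4476, -0.0683, 0.0312]
tool_rot: [-0.005, 1.0, -0.001, -0.001]
ft_force: [-0.2, 0.1, 1.0]
grip_width: 0.0574
grasp_force: 64.2
```

```bash
python3 s.py
python3 - <<'E'
from h import *
im,d,K,e,Rm=cam("wrist"); cv2.imwrite("pics/r1.png",im); P=cloud(d,K,e,Rm)
for c,cn in rects(mask(im,"red"),1500,20000):
    mm=np.zeros(d.shape,np.uint8); cv2.drawContours(mm,[cn],-1,255,-1); mm=cv2.erode(mm,np.ones((5,5)))>0; z=np.median(P[mm][:,2])
    A=np.c_[P[mm][:,:2]-P[mm][:,:2].mean(0),np.ones(mm.sum())]; print("red",c.round(0),board(cn,z,K,e,Rm),z.round(4),np.linalg.lstsq(A,P[mm][:,2],rcond=None)[0].round(3))
E
```

```text
pos [ 0.4476 -0.0683  0.0312] yaw -179.5 tilt deg radial/lateral [-0.09 -0.14] r 0.453 [-0.15   0.375 -0.445  0.752 -0.002 -0.159] 23.5
red [257. 290.] [468.7 -67.5  72.3  58.9   0.6] 0.0223 [-0.115 -0.002  0.023]
```

View pics/r1.png

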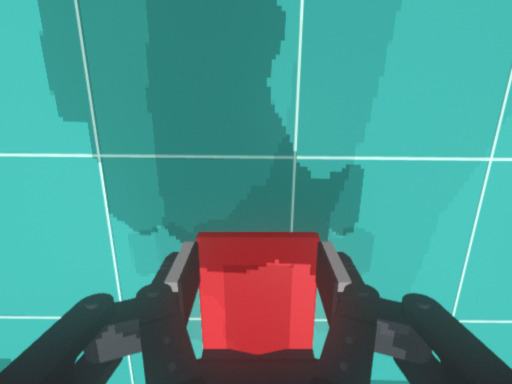

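The held red board's front droops about 6.6° in the grip (depth slope -0.115), as only its rear shows, from v=235 to 350. I set it flat on the table, regrip, and lift slowly.

Request:
apply_moves --targets '[[[-0.1, 0, -0.15, 0, -0.2], [0, 0, -0.1, 0, -0.2], [0, 0, -0.1, 0, -0.2], [0, 0, -0.02, 0, -0.2], [0, 0, 0, 0, 0.3], [0, 0, 0, 0, 0.6], [0, 0, 0, 0, 0.6], [0, 0, 0, 0, 0.6]]]'

```text
clock: 24.22
eef_pos: [0.4442, -0.0682, 0.0163]
tool_rot: [-0.005, 1.0, -0.001, -0.0]
ft_force: [-0.6, 0.3, -0.3]
grip_width: 0.0685
grasp_force: 0.0
```

```bash
python3 s.py
python3 - <<'E'
from h import *
for n in("wrist","scene"):
    im,d,K,e,Rm=cam(n); P=cloud(d,K,e,Rm)
    for c,cn in rects(mask(im,"red"),250,20000):
        mm=np.zeros(d.shape,np.uint8); cv2.drawContours(mm,[cn],-1,255,-1); mm=cv2.erode(mm,np.ones((3,3)))>0; z=np.median(P[mm][:,2])
        A=np.c_[P[mm][:,:2]-P[mm][:,:2].mean(0),np.ones(mm.sum())]; print(n,"red",c.round(0),board(cn,.008,K,e,Rm),z.round(4),np.linalg.lstsq(A,P[mm][:,2],rcond=None)[0].round(3))
E
```

```text
pos [ 0.4442 -0.0682  0.0163] yaw -179.4 tilt deg radial/lateral [-0.02 -0.15] r 0.449 [-0.151  0.393 -0.47   0.708 -0.003 -0.16 ] 24.2167
wrist red [258. 290.] [464.8 -67.1  72.1  58.5   0.5] 0.0078 [-0.138 -0.002  0.008]
scene red [45. 27.] [-635.6 -486.9  397.5  193.5   89.6] -0.0574 [ 0.56   0.014 -0.054]
scene red [320. 116.] [310.3 391.  111.1  62.  -84.5] 0.0094 [ 1.025 -0.1    0.014]
scene red [350. 153.] [505.4 404.8 109.5  60.6  50. ] 0.0092 [ 0.783 -0.656  0.012]
scene red [217. 189.] [ 4.866e+02 -6.740e+01  1.088e+02  6.000e+01  3.000e-01] 0.0089 [ 0.942 -0.88   0.015]
scene red [384. 207.] [742.  397.5 109.5  61.7  74. ] 0.0092 [ 1.209 -0.6    0.017]
```

Those slopes are an artefact: the board lying flat and released gives the same reading, so it was level. Regrip and go in.

Request:
apply_moves --targets '[[[0, 0, 0, 0, 0.3], [0, 0, 0, 0, 0.0], [0, 0, 0, 0, -0.2], [0, 0, 0, 0, -0.2], [0, 0, 0.1, 0, -0.2], [0, 0, 0.08, 0, -0.2], [0.2, 0, 0, 0, -0.2], [0, 0, 0, 0, -0.2]]]'

```text
clock: 24.98
eef_pos: [0.4544, -0.0685, 0.0241]
tool_rot: [-0.005, 1.0, -0.001, 0.001]
ft_force: [1.4, -0.1, -0.2]
grip_width: 0.0571
grasp_force: 63.8
```

Request:
apply_moves --targets '[[[0.1, 0, 0, 0, -0.2], [0.1, 0, 0, 0, -0.2], [0, 0, 0, 0, -0.2], [0, 0, 0, 0, -0.2]]]'

```text
clock: 25.32
eef_pos: [0.4599, -0.0682, 0.0232]
tool_rot: [-0.005, 1.0, -0.001, -0.001]
ft_force: [-2.0, 0.2, -0.8]
grip_width: 0.057
grasp_force: 63.8
```

Request:
apply_moves --targets '[[[0.05, 0, 0, 0, -0.2], [0.05, 0, 0, 0, -0.2], [0, 0, 0, 0, -0.2], [0, 0, 0, 0, -0.2]]]'

```text
clock: 25.65
eef_pos: [0.4602, -0.068, 0.0223]
tool_rot: [-0.005, 1.0, -0.001, -0.004]
ft_force: [-6.7, 0.2, 0.8]
grip_width: 0.0572
grasp_force: 63.9
```

Request:
apply_moves --targets '[[[0.04, 0, 0, 0, -0.2], [0.04, 0, 0, 0, -0.2], [0, 0, 0, 0, -0.2], [0, 0, 0, 0, -0.2]]]'

```text
clock: 25.98
eef_pos: [0.4602, -0.0679, 0.0214]
tool_rot: [-0.004, 1.0, -0.001, -0.007]
ft_force: [-11.7, -0.3, 1.6]
grip_width: 0.0573
grasp_force: 64.0
```

The push stopped firmly at 11.7 N, so the cream is home. The red now goes into the middle slot.

Request:
apply_moves --targets '[[[-0.5, 0, 0, 0, -0.2], [-0.3, 0, 0.05, 0, -0.2], [0, 0.6, 0, 0, -0.2], [0, 0.6, 0, 0, -0.2], [0, 0.59, 0, 0, -0.2], [0, 0, 0, 0, -0.2], [0, 0, 0, 0, -0.2]]]'

```text
clock: 26.57
eef_pos: [0.436, 0.0041, 0.0259]
tool_rot: [-0.006, 1.0, -0.001, 0.0]
ft_force: [-0.2, 1.0, -0.5]
grip_width: 0.0572
grasp_force: 63.9
```

```bash
python3 s.py
python3 - <<'E'
from h import *
for n in("scene","top"):
    im,d,K,e,Rm=cam(n)
    for c,cn in rects(mask(im,"red"),250,20000):
        b=board(cn,.0145,K,e,Rm)
        if abs(b[1])<60: print(n,c.round(0),b)
    if n=="scene":
        cv2.imwrite("pics/r2.png",cv2.resize(im[160:260,170:310],(784,560),interpolation=cv2.INTER_CUBIC)); np.savez("s6.npz",im=im,K=K,e=e,R=Rm)
E
```

```text
pos [0.436  0.0041 0.0259] yaw -179.3 tilt deg radial/lateral [ 0.03 -0.15] r 0.436 [ 0.011  0.356 -0.496  0.718 -0.003 -0.001] 26.5667
scene [238. 180.] [478.1   5.5 112.   60.2   0.6]
```

View pics/r2.png

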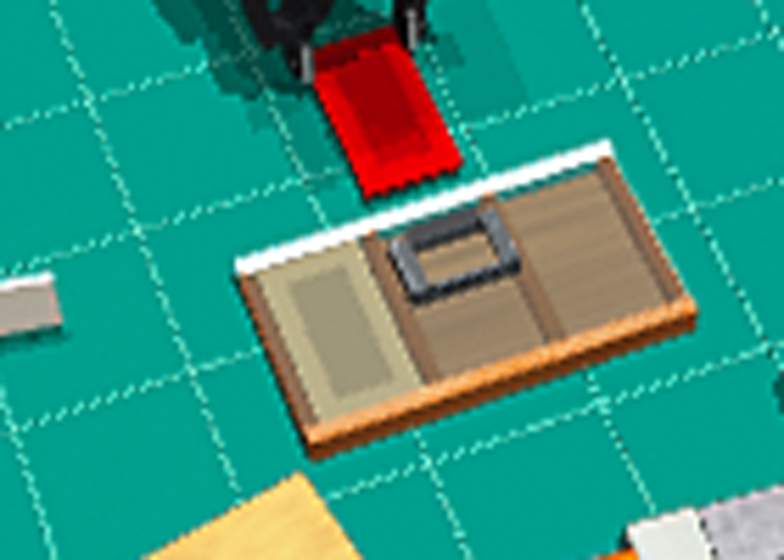

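The scene crop shows the cream fully in the -y slot and the red level in front of the middle one.

Request:
apply_moves --targets '[[[0, -0.01, -0.08, 0, -0.2], [0.2, 0, 0, 0, -0.2], [0.2, 0, 0, 0, -0.2], [0.25, 0, 0, 0, -0.2], [0.25, 0, 0, 0, -0.2], [0.25, 0, 0, 0, -0.2], [0, 0, 0, 0, -0.2], [0, 0, 0, 0, -0.2]]]'

```text
clock: 27.33
eef_pos: [0.4823, 0.0025, 0.0223]
tool_rot: [-0.004, 1.0, -0.001, -0.0]
ft_force: [0.1, 0.5, -0.4]
grip_width: 0.0571
grasp_force: 63.9
```

Request:
apply_moves --targets '[[[0.3, 0, 0, 0, -0.2], [0.3, 0, 0, 0, -0.2], [0.3, 0, 0, 0, -0.2], [0.25, 0, 0, 0, -0.2], [0.2, 0, 0, 0, -0.2], [0, 0, 0, 0, -0.2], [0, 0, 0, 0, -0.2]]]'

```text
clock: 27.92
eef_pos: [0.5348, 0.0028, 0.0221]
tool_rot: [-0.005, 1.0, -0.001, -0.001]
ft_force: [-0.7, 0.8, -1.0]
grip_width: 0.057
grasp_force: 63.9
```

Request:
apply_moves --targets '[[[0, 0, 0, 0, 0.0], [0, 0, 0, 0, 0.4], [0, 0, 0, 0, 0.7], [0, 0, 0, 0, 0.7], [-0.5, 0, 0, 0, 0.7], [-0.7, 0, 0, 0, 0.7], [0, 0, 0, 0, -0.5], [0, 0, 0, 0, -1]]]'

```text
clock: 28.58
eef_pos: [0.4851, 0.0029, 0.0222]
tool_rot: [-0.005, 1.0, -0.001, -0.002]
ft_force: [0.8, 0.3, 0.5]
grip_width: 0.0499
grasp_force: 0.0
```

Request:
apply_moves --targets '[[[0, 0, 0, 0, -1], [0, 0, 0, 0, -1], [0, 0, 0, 0, -1], [0, 0, 0, 0, -1]]]'

```text
clock: 28.92
eef_pos: [0.4883, 0.0029, 0.0226]
tool_rot: [-0.005, 1.0, -0.001, 0.0]
ft_force: [-0.1, -0.1, 0.6]
grip_width: 0.0006
grasp_force: 0.0
```

```bash
python3 s.py
python3 - <<'E'
from h import *
for n in("scene","wrist"):
    im,d,K,e,Rm=cam(n)
    for c,cn in rects(mask(im,"red"),40,20000):
        b=board(cn,.012,K,e,Rm)
        if abs(b[1])<60 and b[0]>300: print(n,c.round(0),b)
E
```

```text
pos [0.4883 0.0029 0.0226] yaw -179.5 tilt deg radial/lateral [ 0.01 -0.13] r 0.488 [ 0.007  0.442 -0.362  0.767 -0.002 -0.002] 28.9167
scene [243. 193.] [532.3   2.8  59.1  21.8 -88.9]
wrist [257. 339.] [536.2   3.8  21.4   7.7   0.7]
```

Request:
apply_moves --targets '[[[0.3, 0, 0, 0, -1], [0.22, 0, 0, 0, -1], [0.8, 0, 0, 0, -1], [0, 0, 0, 0, -1], [0, 0, 0, 0, -1], [0, 0, 0, 0, -1]]]'

```text
clock: 29.52
eef_pos: [0.5401, 0.0029, 0.0222]
tool_rot: [-0.005, 1.0, -0.001, -0.0]
ft_force: [0.4, -1.0, -0.3]
grip_width: 0.0001
grasp_force: 0.0
```

Request:
apply_moves --targets '[[[0.05, 0, 0, 0, -1], [0.03, 0, 0, 0, -1], [0, 0, 0, 0, -1], [0, 0, 0, 0, -1]]]'

```text
clock: 29.85
eef_pos: [0.5424, 0.0029, 0.0226]
tool_rot: [-0.005, 1.0, -0.001, -0.001]
ft_force: [-2.8, -1.4, 1.8]
grip_width: 0.0001
grasp_force: 1.4
```

Request:
apply_moves --targets '[[[-0.6, 0, 0, 0, -1], [-0.2, 0, 0.9, 0, 0], [0, 0.2, 0.9, -1, 0.8], [0, 0.6, 0.7, -1.5, 0.8], [0, 0.9, 0.4, -1.5, 0.8], [0, 0.95, 0, -1.5, 0.8], [0.2, 0.95, 0, -1.5, 0.8], [0.2, 0.95, 0, -1.5, 0.8]]]'

```text
clock: 30.52
eef_pos: [0.528, 0.1867, 0.14]
tool_rot: [0.07, 0.998, -0.0, 0.001]
ft_force: [1.3, -0.0, -0.8]
grip_width: 0.077
grasp_force: 0.0
```

Request:
apply_moves --targets '[[[0.2, 0.95, 0, -1, 0.8], [0.2, 0.95, 0, 0, 0.8], [0.2, 0.8, 0, 0, 0.8], [0, 0, 0, 0, 0.8], [0, 0, 0, 0, 0.8]]]'

```text
clock: 30.93
eef_pos: [0.5514, 0.295, 0.1381]
tool_rot: [0.076, 0.997, -0.001, 0.0]
ft_force: [-0.3, -0.9, 0.1]
grip_width: 0.077
grasp_force: 0.0
```

```bash
python3 s.py
python3 - <<'E'
from h import *
for n in("wrist","top","scene"):
    im,d,K,e,Rm=cam(n)
    for c,cn in rects(mask(im,"purple"),300,15000): print(n,c.round(0),board(cn,.008,K,e,Rm))
    if n=="top":
        for c,cn in rects(mask(im,"red"),20,15000): print(n,"red",c.round(0),board(cn,.008,K,e,Rm))
E
```

```text
pos [0.5514 0.295  0.1381] yaw 171.2 tilt deg radial/lateral [-0.06 -0.09] r 0.625 [ 0.492  0.551  0.179  1.199 -0.002  0.645] 30.9333
wrist [259. 250.] [614.8 287.3 108.   57.7 -10.3]
top [160. 166.] [625.9 284.7  84.4  59.7 -11.7]
top red [120. 124.] [738.9 397.1 109.4  58.4  74. ]
scene [334. 187.] [616.3 286.  108.8  58.6 -10.2]
```

Request:
apply_moves --targets '[[[0.35, -0.02, -0.3, -0.7, 0.8], [0.22, 0, -0.5, -0.7, 0.8], [0, 0, -0.8, 0, 0.8], [0, 0, -0.8, 0, 0.8], [0, 0, -0.4, 0, 0.8], [0, 0, 0, 0, 0.8], [0, 0, 0, 0, 0.8]]]'

```text
clock: 31.67
eef_pos: [0.5735, 0.2903, 0.0259]
tool_rot: [0.091, 0.996, -0.002, -0.002]
ft_force: [-0.0, -0.7, -0.1]
grip_width: 0.0768
grasp_force: 0.0
```

```bash
python3 s.py
```

```text
pos [0.5735 0.2903 0.0259] yaw 169.5 tilt deg radial/lateral [-0.27 -0.08] r 0.643 [ 0.469  0.688  0.106  0.994 -0.001  0.652] 31.6667
```

Request:
apply_moves --targets '[[[0.01, 0.09, -0.1, 0, 0.8], [0, 0, -0.12, 0, 0.8], [0, 0, 0, 0, 0.6], [0, 0, 0, 0, 0.4], [0, 0, 0, 0, 0.1], [0, 0, 0, 0, -0.2], [0, 0, 0, 0, -0.2], [0, 0, 0, 0, -0.2]]]'

```text
clock: 32.33
eef_pos: [0.5751, 0.2961, 0.0197]
tool_rot: [0.09, 0.996, -0.001, 0.0]
ft_force: [-1.9, -1.2, 6.1]
grip_width: 0.056
grasp_force: 62.1
```

Request:
apply_moves --targets '[[[0, 0, 0.4, 0, -0.2], [-0.4, 0, 0.5, 0, -0.2], [-0.8, 0, 0, 1.5, -0.2], [-0.9, -0.3, 0, 1.5, -0.2], [-0.8, -0.5, 0, 1.5, -0.2], [-0.4, -0.9, 0, 1.5, -0.2], [-0.1, -0.95, 0, 1.5, -0.2], [0, -0.95, 0, 1.5, -0.2]]]'

```text
clock: 33.0
eef_pos: [0.4365, 0.151, 0.0542]
tool_rot: [0.009, 1.0, -0.001, -0.0]
ft_force: [0.9, -0.2, -0.4]
grip_width: 0.0554
grasp_force: 63.3
```

Request:
apply_moves --targets '[[[0, -0.95, 0, 1, -0.2], [0, -0.95, 0, 0.5, -0.2], [0, -0.95, 0, 0, -0.2], [0, -0.88, 0, 0, -0.2], [0, 0, -0.3, 0, -0.2], [0, 0, -0.3, 0, -0.2], [0, 0, 0, 0, -0.2], [0, 0, 0, 0, -0.2]]]'

```text
clock: 33.67
eef_pos: [0.4382, 0.0024, 0.0297]
tool_rot: [-0.001, 1.0, -0.001, -0.001]
ft_force: [-0.0, 0.5, 0.2]
grip_width: 0.0549
grasp_force: 63.4
```

```bash
python3 s.py
python3 - <<'E'
from h import *
for n in("wrist","scene"):
    im,d,K,e,Rm=cam(n); P=cloud(d,K,e,Rm)
    for c,cn in rects(mask(im,"purple"),300,15000):
        mm=np.zeros(d.shape,np.uint8); cv2.drawContours(mm,[cn],-1,255,-1); mm=cv2.erode(mm,np.ones((7,7)))>0; z=np.median(P[mm][:,2]); q=P[mm]
        f=q[:,0]>np.percentile(q[:,0],75); b=q[:,0]<np.percentile(q[:,0],25)
        print(n,c.round(0),board(cn,z,K,e,Rm),z.round(4),"front/rear z",np.median(q[f][:,2]).round(4),np.median(q[b][:,2]).round(4))
E
```

```text
pos [0.4382 0.0024 0.0297] yaw -179.9 tilt deg radial/lateral [-0.09 -0.13] r 0.438 [ 0.007  0.354 -0.484  0.734 -0.002  0.005] 33.6667
wrist [257. 291.] [ 4.611e+02  2.700e+00  7.520e+01  5.890e+01 -4.000e-01] 0.0175 front/rear z 0.0172 0.0178
scene [237. 180.] [483.4   1.2 112.7  60.4  -2.8] 0.019 front/rear z 0.0179 0.0192
```

The purple board is held high and about 2° askew (grip 55 mm, scene yaw -2.8°). I set it down and regrip lower.

Request:
apply_moves --targets '[[[-0.1, 0, -0.15, 0.4, -0.2], [0, 0, -0.1, 0, -0.2], [0, 0, 0, 0, 0.1], [0, 0, 0, 0, 0.5], [0, 0, 0, 0, 0.6], [0, 0, -0.14, 0, 0.6], [0, 0, 0, 0, 0.6], [0, 0, 0, 0, 0.6]]]'

```text
clock: 34.43
eef_pos: [0.434, 0.0025, 0.0135]
tool_rot: [-0.005, 1.0, -0.001, -0.001]
ft_force: [0.5, 0.5, 0.0]
grip_width: 0.0682
grasp_force: 0.0
```

```bash
python3 s.py
python3 - <<'E'
from h import *
for n in("wrist","scene"):
    im,d,K,e,Rm=cam(n)
    for c,cn in rects(mask(im,"purple"),300,15000): print(n,c.round(0),board(cn,.008,K,e,Rm))
E
```

```text
pos [0.434  0.0025 0.0135] yaw -179.5 tilt deg radial/lateral [-0.12 -0.13] r 0.434 [ 0.007  0.376 -0.51   0.687 -0.002 -0.002] 34.4333
wrist [258. 294.] [ 4.534e+02  3.500e+00  6.860e+01  5.850e+01 -1.000e-01]
scene [237. 181.] [ 4.774e+02  3.300e+00  1.096e+02  5.910e+01 -2.000e-01]
```

Request:
apply_moves --targets '[[[0, 0, 0.03, 0, 0.3], [0, 0, 0, 0, 0.0], [0, 0, 0, 0, -0.2], [0, 0, 0, 0, -0.2], [0, 0, 0, 0, -0.2]]]'

```text
clock: 34.95
eef_pos: [0.4348, 0.0025, 0.0155]
tool_rot: [-0.005, 1.0, -0.001, -0.0]
ft_force: [-0.1, 1.0, 3.2]
grip_width: 0.0576
grasp_force: 64.3
```

Request:
apply_moves --targets '[[[0, 0, 0.1, 0, -0.2], [0, 0, 0.08, 0, -0.2], [0.2, 0.02, 0, 0, -0.2], [0.2, 0, 0, 0, -0.2], [0, 0, 0, 0, -0.2], [0, 0, 0, 0, -0.2]]]'

```text
clock: 35.45
eef_pos: [0.4515, 0.0033, 0.0224]
tool_rot: [-0.005, 1.0, -0.001, -0.0]
ft_force: [0.4, -0.7, -0.6]
grip_width: 0.0575
grasp_force: 63.9
```

```bash
python3 s.py
python3 - <<'E'
from h import *
im,d,K,e,Rm=cam("scene")
for c,cn in rects(mask(im,"purple"),300,15000): print(c.round(0),board(cn,.0145,K,e,Rm))
E
```

```text
pos [0.4515 0.0033 0.0224] yaw -179.5 tilt deg radial/lateral [-0.01 -0.14] r 0.452 [ 0.009  0.386 -0.459  0.726 -0.002 -0.001] 35.45
[239. 183.] [493.4   2.9 107.4  59.9  -1. ]
```

Request:
apply_moves --targets '[[[0.1, 0, 0, 0, -0.2], [0.1, 0, 0, 0, -0.2], [0.06, 0, 0, 0, -0.2], [0, 0, 0, 0, -0.2], [0, 0, 0, 0, -0.2]]]'

```text
clock: 35.92
eef_pos: [0.459, 0.0035, 0.0217]
tool_rot: [-0.005, 1.0, -0.001, -0.002]
ft_force: [-5.9, 1.7, -0.2]
grip_width: 0.0577
grasp_force: 64.0
```

Request:
apply_moves --targets '[[[0.04, 0, 0, 0, -0.2], [0.04, 0, 0, 0, -0.2], [0, 0, 0, 0, -0.2], [0, 0, 0, 0, -0.2]]]'

```text
clock: 36.25
eef_pos: [0.4592, 0.0035, 0.0209]
tool_rot: [-0.005, 1.0, -0.001, -0.005]
ft_force: [-9.3, 0.6, 1.1]
grip_width: 0.0578
grasp_force: 64.1
```

Request:
apply_moves --targets '[[[-0.5, 0, 0, 0, -0.2], [-0.3, 0, 0.05, 0, -0.2], [0, 0.6, 0, 0, -0.2], [0, 0.6, 0, 0, -0.2], [0, 0.6, 0, 0, -0.2], [0, 0, 0, 0, -0.2], [0, 0, 0, 0, -0.2]]]'

```text
clock: 36.83
eef_pos: [0.4336, 0.0762, 0.0249]
tool_rot: [-0.006, 1.0, -0.001, 0.001]
ft_force: [0.2, -0.3, -0.7]
grip_width: 0.0578
grasp_force: 64.0
```

```bash
python3 s.py
python3 - <<'E'
from h import *
im,d,K,e,Rm=cam("scene")
for c,cn in rects(mask(im,"purple"),300,15000): print(c.round(0),board(cn,.0165,K,e,Rm))
E
```

```text
pos [0.4336 0.0762 0.0249] yaw -179.3 tilt deg radial/lateral [ 0.11 -0.16] r 0.44 [ 0.176  0.364 -0.487  0.718 -0.003  0.164] 36.8333
[258. 173.] [4.771e+02 7.750e+01 1.114e+02 6.080e+01 1.000e-01]
```

Request:
apply_moves --targets '[[[0, -0.02, -0.06, 0, -0.2], [0.2, 0, 0, 0, -0.2], [0.2, 0, 0, 0, -0.2], [0.25, 0, 0, 0, -0.2], [0.25, 0, 0, 0, -0.2], [0.25, 0, 0, 0, -0.2], [0, 0, 0, 0, -0.2], [0, 0, 0, 0, -0.2]]]'

```text
clock: 37.55
eef_pos: [0.4793, 0.0741, 0.0219]
tool_rot: [-0.004, 1.0, -0.001, 0.0]
ft_force: [-0.1, 0.7, -0.4]
grip_width: 0.058
grasp_force: 64.1
```

Request:
apply_moves --targets '[[[0.3, 0, 0, 0, -0.2], [0.3, 0, 0, 0, -0.2], [0.3, 0, 0, 0, -0.2], [0.25, 0, 0, 0, -0.2], [0.2, 0, 0, 0, -0.2], [0, 0, 0, 0, -0.2], [0, 0, 0, 0, -0.2]]]'

```text
clock: 38.13
eef_pos: [0.532, 0.0744, 0.0219]
tool_rot: [-0.005, 1.0, -0.001, -0.001]
ft_force: [-0.1, -0.2, 0.5]
grip_width: 0.0578
grasp_force: 64.1
```

Request:
apply_moves --targets '[[[0, 0, 0, 0, 0.0], [0, 0, 0, 0, 0.4], [0, 0, 0, 0, 0.7], [0, 0, 0, 0, 0.7], [-0.5, 0, 0, 0, 0.7], [-0.6, 0, 0, 0, 0.7], [0, 0, 0, 0, -0.5], [0, 0, 0, 0, -1]]]'

```text
clock: 38.8
eef_pos: [0.4866, 0.0743, 0.0219]
tool_rot: [-0.005, 1.0, -0.001, -0.001]
ft_force: [1.9, 0.0, 1.4]
grip_width: 0.0499
grasp_force: 0.0
```

Request:
apply_moves --targets '[[[0, 0, 0, 0, -1], [0, 0, 0, 0, -1], [0, 0, 0, 0, -1], [0, 0, 0, 0, -1]]]'

```text
clock: 39.13
eef_pos: [0.489, 0.0745, 0.0221]
tool_rot: [-0.005, 1.0, -0.001, 0.0]
ft_force: [-0.6, -0.1, -0.1]
grip_width: 0.0009
grasp_force: 0.0
```

Request:
apply_moves --targets '[[[0.35, 0, 0, 0, -1], [0.92, 0, 0, 0, -1], [0, 0, 0, 0, -1], [0, 0, 0, 0, -1], [0, 0, 0, 0, -1]]]'

```text
clock: 39.55
eef_pos: [0.5387, 0.0745, 0.0217]
tool_rot: [-0.005, 1.0, -0.001, -0.0]
ft_force: [0.1, -0.0, 0.4]
grip_width: -0.0002
grasp_force: 0.0
```

Request:
apply_moves --targets '[[[0.05, 0, 0, 0, -1], [0.03, 0, 0, 0, -1], [0.03, 0, 0, 0, -1], [0, 0, 0, 0, -1]]]'

```text
clock: 39.88
eef_pos: [0.5419, 0.0746, 0.0222]
tool_rot: [-0.005, 1.0, -0.001, -0.001]
ft_force: [-4.7, 1.0, 3.2]
grip_width: 0.0001
grasp_force: 2.3
```

All three boards are pushed in. I rise and measure numerically how close each far edge sits to the back wall.

Request:
apply_moves --targets '[[[-0.6, 0, 0, 0, -1], [-0.2, 0, 0.9, 0, 0], [0, -0.3, 0.9, 0, 0.8], [0.6, -0.7, 0.9, 0, 0.8], [0.9, -0.5, 0.9, 0, 0.8], [0.9, -0.3, 0.6, 0, 0.8], [0.4, 0, 0, 0, 0.8], [0, 0, 0, 0, 0.8]]]'

```text
clock: 40.55
eef_pos: [0.6127, 0.0125, 0.1754]
tool_rot: [-0.004, 1.0, -0.001, 0.004]
ft_force: [0.1, -0.2, -0.1]
grip_width: 0.0768
grasp_force: 0.0
```

```bash
python3 s.py
python3 - <<'E'
from h import *
im,d,K,e,Rm=cam("wrist"); np.savez("w7.npz",im=im,d=d,K=K,e=e,R=Rm)
print("cam",e.round(3))
for s,y in((0,.075),(1,.0033),(2,-.0685)):
    X=np.arange(.640,.684,.0015); q=proj(np.c_[X,np.full(len(X),y),np.full(len(X),.012)],K,e,Rm)
    c=[im[int(round(v)),int(round(u))].tolist() if 0<=v<384 and 0<=u<512 else None for u,v in q]
    print(s,q[0].round(0),q[-1].round(0)); print([(round(x,4),k) for x,k in zip(X[8:],c[8:])])
E
```

```text
pos [0.6127 0.0125 0.1754] yaw -179.6 tilt deg radial/lateral [ 0.5  -0.15] r 0.613 [ 0.022  0.495  0.185  1.253 -0.003  0.014] 40.55
cam [0.533 0.013 0.3  ]
0 [320. 204.] [317. 243.]
[(np.float64(0.652), [146, 109, 127]), (np.float64(0.6535), [146, 110, 127]), (np.float64(0.655), [145, 108, 127]), (np.float64(0.6565), [146, 109, 127]), (np.float64(0.658), [146, 109, 126]), (np.float64(0.6595), [145, 110, 126]), (np.float64(0.661), [143, 110, 126]), (np.float64(0.6625), [135, 112, 127]), (np.float64(0.664), [116, 120, 137]), (np.float64(0.6655), [113, 124, 142]), (np.float64(0.667), [115, 133, 158]), (np.float64(0.6685), [131, 161, 198]), (np.float64(0.67), [135, 168, 208]), (np.float64(0.6715), [133, 168, 210]), (np.float64(0.673), [138, 170, 212]), (np.float64(0.6745), [137, 169, 211]), (np.float64(0.676), [134, 168, 208]), (np.float64(0.6775), [139, 164, 177]), (np.float64(0.679), [149, 165, 140]), (np.float64(0.6805), [156, 167, 99]), (np.float64(0.682), [160, 167, 71]), (np.float64(0.6835), [159, 168, 71])]
1 [248. 203.] [248. 242.]
[(np.float64(0.652), [102, 101, 162]), (np.flo
[... 968 characters left out ...]
85, 193]), (np.float64(0.658), [165, 186, 193]), (np.float64(0.6595), [165, 185, 193]), (np.float64(0.661), [164, 185, 192]), (np.float64(0.6625), [163, 184, 192]), (np.float64(0.664), [146, 164, 175]), (np.float64(0.6655), [131, 148, 160]), (np.float64(0.667), [120, 135, 152]), (np.float64(0.6685), [129, 155, 187]), (np.float64(0.67), [143, 172, 206]), (np.float64(0.6715), [148, 180, 216]), (np.float64(0.673), [147, 181, 220]), (np.float64(0.6745), [148, 183, 221]), (np.float64(0.676), [149, 183, 221]), (np.float64(0.6775), [139, 174, 206]), (np.float64(0.679), [142, 169, 185]), (np.float64(0.6805), [150, 168, 148]), (np.float64(0.682), [160, 170, 83]), (np.float64(0.6835), [160, 169, 80])]
```

Far edges, corrected for rack yaw: purple 0.6638, red 0.6640 and cream 0.6642. All agree within 0.4 mm, and two were pressed against the back wall, so all three are home. Now fetch the keeper.

Request:
apply_moves --targets '[[[-0.07, -0.95, 0, -1.2, 0.8], [-0.07, -0.95, 0, -1.2, 0.8], [-0.07, -0.95, 0, -1.2, 0.8], [-0.07, -0.95, 0, -1.2, 0.8], [-0.07, -0.95, 0, -1.2, 0.8], [-0.07, -0.95, 0, -1.2, 0.8], [-0.07, -0.95, 0, -1.2, 0.8], [-0.07, -0.95, 0, -1.2, 0.8]]]'

```text
clock: 41.27
eef_pos: [0.5836, -0.2912, 0.172]
tool_rot: [0.079, 0.997, -0.001, -0.001]
ft_force: [1.5, 0.9, 1.0]
grip_width: 0.077
grasp_force: 0.0
```

Request:
apply_moves --targets '[[[0, -0.3, 0, 0, 0.8], [0, 0, 0, 0, 0.8], [0, 0, 0, 0, 0.8]]]'

```text
clock: 41.52
eef_pos: [0.5841, -0.3021, 0.1718]
tool_rot: [0.079, 0.997, -0.0, -0.001]
ft_force: [0.1, 0.5, 0.0]
grip_width: 0.077
grasp_force: 0.0
```

```bash
python3 s.py
python3 - <<'E'
from h import *
im,d,K,e,Rm=cam("wrist"); P=cloud(d,K,e,Rm)
h=cv2.cvtColor(im,cv2.COLOR_BGR2HSV); H,S,V=[h[...,i].astype(int) for i in range(3)]
pts=P.reshape(-1,3); near=(np.hypot(P[...,0]-.59,P[...,1]+.305)<.05)&(P[...,2]>.03)
org=(H>5)&(H<22)&(S>150)&near&(P[...,2]>.09); stem=near&(P[...,2]>.1)&(S<60)
for n,m in(("tabs",org),("stemtop",stem)):
    q=P[m]; print(n,m.sum(),q.mean(0).round(4) if m.any() else None, np.percentile(q,[2,98],axis=0).round(4) if m.any() else "")
if org.any():
    q=P[org]; y=np.median(q[:,1])
    for s in(q[q[:,1]>y],q[q[:,1]<y]): print(s.mean(0).round(4), np.percentile(s[:,2],[5,95]).round(4))
im,d,K,e,Rm=cam("top"); P=cloud(d,K,e,Rm)
m=(np.hypot(P[...,0]-.59,P[...,1]+.305)<.1)&(P[...,2]>.09)&(P[...,2]<.115); print("top",m.sum(),P[m].mean(0).round(4))
E
```

```text
pos [ 0.5841 -0.3021  0.1718] yaw 170.9 tilt deg radial/lateral [-0.13 -0.11] r 0.658 [-0.477  0.597  0.347  1.323 -0.002 -0.317] 41.5167
tabs 0 None 
stemtop 8225 [ 0.5748 -0.2847  0.223 ] [[ 0.5635 -0.3516  0.1755]
 [ 0.5943 -0.2567  0.2438]]
top 24 [ 0.5833 -0.3102  0.0916]
```

Run:
```python
from h import *
im,d,K,e,Rm=cam("wrist"); P=cloud(d,K,e,Rm)
h=cv2.cvtColor(im,cv2.COLOR_BGR2HSV); H,S,V=[h[...,i].astype(int) for i in range(3)]
near=(np.hypot(P[...,0]-.59,P[...,1]+.305)<.07)&(P[...,2]<.13)&(P[...,2]>.035)
org=(H>3)&(H<25)&(S>150)&near
cv2.imwrite("w8.png",im); np.savez("w8.npz",im=im,d=d,K=K,e=e,R=Rm)
for n,m in(("near",near),("org",org),("hi",near&(P[...,2]>.098))):
    q=P[m]; print(n,m.sum()); 
    if len(q): print(np.percentile(q,[2,25,50,75,98],axis=0).round(4).tolist())
uv=proj([[.588,-.305,.106],[.588,-.28,.106],[.588,-.33,.106],[.538,-.297,.058]],K,e,Rm).round(0); print(uv)
for u,v in uv.astype(int): print(im[v,u] if 0<=v<384 and 0<=u<512 else None, P[v,u].round(3) if 0<=v<384 and 0<=u<512 else None)
```

```text
near 4686
[[0.5312, -0.3331, 0.0374], [0.5457, -0.3116, 0.0588], [0.5757, -0.3021, 0.0603], [0.589, -0.2926, 0.0855], [0.6303, -0.2605, 0.0884]]
org 0
hi 0
[[251. 222.]
 [288. 216.]
 [214. 227.]
 [252. 136.]]
[235 237 235] [ 0.596 -0.307  0.087]
[138 146  82] [ 0.632 -0.276  0.   ]
[144 152  71] [ 0.632 -0.353  0.   ]
[184 189 193] [ 0.538 -0.297  0.059]
```

Run:
```python
from h import *
f=np.load("w8.npz"); im,d,K,e,Rm=[f[k] for k in("im","d","K","e","R")]; P=cloud(d,K,e,Rm)
h=cv2.cvtColor(im,cv2.COLOR_BGR2HSV); H,S,V=[h[...,i].astype(int) for i in range(3)]
hi=(np.hypot(P[...,0]-.59,P[...,1]+.305)<.05)&(P[...,2]<.095)&(P[...,2]>.081)
n,l,st,c=cv2.connectedComponentsWithStats(hi.astype(np.uint8))
for i in range(1,n):
    if st[i,4]>40:
        cn=max(cv2.findContours((l==i).astype(np.uint8),0,cv2.CHAIN_APPROX_NONE)[0],key=len)[:,0]; z=np.median(P[l==i][:,2])
        print(st[i,4],c[i].round(0),np.median(P[l==i],0).round(4),board(cn,z,K,e,Rm),h[l==i].mean(0).round(0))
bar=(P[...,2]>.05)&(P[...,2]<.066)&(P[...,0]<.56)&(P[...,0]>.5)&(np.abs(P[...,1]+.3)<.12)
cn=max(cv2.findContours(bar.astype(np.uint8),0,cv2.CHAIN_APPROX_NONE)[0],key=len)[:,0]; print("bar",board(cn,.058,K,e,Rm))
```

```text
831 [253. 208.] [ 0.5862 -0.3034  0.0857] [ 586.6 -303.5   25.7   17.6   -8.9] [ 67.   3. 231.]
363 [226. 209.] [ 0.5828 -0.3228  0.0876] [ 583.2 -322.8   23.3    8.5   -7.7] [ 15. 141. 219.]
367 [281. 210.] [ 0.5899 -0.2838  0.0876] [ 589.7 -283.8   24.1    8.1   -8. ] [ 16. 133. 218.]
bar [ 548.4 -296.9  179.4   26.5   81. ]
```

Request:
apply_moves --targets '[[[0.13, -0.05, -0.2, 0.2, 0.8], [0, 0, -0.6, 0, 0.8], [0, 0, -0.6, 0, 0.8], [0, 0, -0.6, 0, 0.8], [0, 0, -0.4, 0, 0.8], [0, 0, 0, 0, 0.8], [0, 0, 0, 0, 0.8]]]'

```text
clock: 42.25
eef_pos: [0.59, -0.303, 0.0754]
tool_rot: [0.076, 0.997, -0.001, -0.002]
ft_force: [-0.0, 0.2, 0.5]
grip_width: 0.0768
grasp_force: 0.0
```

```bash
python3 s.py
```

```text
pos [ 0.59   -0.303   0.0754] yaw 171.2 tilt deg radial/lateral [-0.18 -0.14] r 0.663 [-0.473  0.675  0.227  1.125 -0.002 -0.32 ] 42.25
```

Request:
apply_moves --targets '[[[0, -0.02, -0.07, 0, 0.4], [0, 0, 0, 0, 0.2], [0, 0, 0, 0, 0.1], [0, 0, 0, 0, 0.0], [0, 0, 0, 0, -0.1], [0, 0, 0, 0, -0.16], [0, 0, 0, 0, -0.2], [0, 0, 0, 0, -0.2]]]'

```text
clock: 42.92
eef_pos: [0.5916, -0.3052, 0.0768]
tool_rot: [0.077, 0.997, -0.001, 0.001]
ft_force: [-1.5, 2.4, 7.8]
grip_width: 0.0349
grasp_force: 18.1
```

Request:
apply_moves --targets '[[[0, 0, 0, 0, -0.22], [0, 0, 0.1, 0, -0.22], [0, 0, 0.15, 0, -0.22], [0, 0, 0.2, 0, -0.22], [0, 0, 0.3, 0, -0.22], [0, 0, 0.4, 0, -0.22], [0, 0, 0, 0, -0.22], [0, 0, 0, 0, -0.22]]]'

```text
clock: 43.58
eef_pos: [0.5912, -0.3059, 0.1213]
tool_rot: [0.077, 0.997, -0.002, 0.001]
ft_force: [0.8, 0.6, -1.8]
grip_width: 0.0339
grasp_force: 23.9
```

```bash
cat > kp.py <<'E'
from h import *
o=get_obs(); t=o["eef_pos"]
im,d,K,e,Rm=cam("wrist"); P=cloud(d,K,e,Rm); dz=P[...,2]-t[2]
h=cv2.cvtColor(im,cv2.COLOR_BGR2HSV); S=h[...,1].astype(int); V=h[...,2].astype(int)
near=np.hypot(P[...,0]-t[0],P[...,1]-t[1])<.11
bar=near&(dz<-.005)&(dz>-.03)&(S<60)&(V>120)
n,l,st,c=cv2.connectedComponentsWithStats(bar.astype(np.uint8))
for i in range(1,n):
    if st[i,4]>200: q=P[l==i]; print("white",st[i,4],c[i].round(0),np.percentile(q-t,[2,50,98],axis=0).round(4).tolist())
E
python3 s.py; python3 kp.py
```

```text
pos [ 0.5912 -0.3059  0.1213] yaw 171.1 tilt deg radial/lateral [ 0.17 -0.15] r 0.666 [-0.476  0.639  0.287  1.216 -0.003 -0.322] 43.5833
white 7349 [258. 163.] [[-0.0675, -0.0739, -0.0281], [-0.0475, 0.0063, -0.0188], [-0.016, 0.0924, -0.0091]]
white 695 [257. 310.] [[0.0276, -0.0127, -0.0187], [0.0352, -0.0049, -0.0175], [0.0434, 0.0032, -0.0165]]
```

Request:
apply_moves --targets '[[[0.04, 0.95, 0, 1.2, -0.22], [0.04, 0.95, 0, 1.2, -0.22], [0.04, 0.95, 0, 1.2, -0.22], [0.04, 0.95, 0, 1.2, -0.22], [0.04, 0.95, 0, 1.2, -0.22], [0.04, 0.95, 0, 1.2, -0.22], [0.04, 0.95, 0, 1.2, -0.22], [0.04, 0.95, 0, 1.0, -0.22]]]'

```text
clock: 44.3
eef_pos: [0.602, 0.0004, 0.1187]
tool_rot: [-0.005, 1.0, -0.001, -0.002]
ft_force: [-0.1, 0.0, -1.4]
grip_width: 0.0334
grasp_force: 23.9
```

Request:
apply_moves --targets '[[[0, 0.1, -0.2, 0, -0.22], [0, 0, -0.2, 0, -0.22], [0, 0, 0, 0, -0.22], [0, 0, 0, 0, -0.22]]]'

```text
clock: 44.63
eef_pos: [0.6019, 0.0016, 0.1023]
tool_rot: [-0.004, 1.0, -0.001, -0.002]
ft_force: [0.3, 0.0, -1.7]
grip_width: 0.0336
grasp_force: 23.9
```

```bash
python3 s.py
cat > al.py <<'E'
from h import *
im,d,K,e,Rm=cam("wrist"); P=cloud(d,K,e,Rm); t=get_obs()["eef_pos"]
np.savez("al.npz",im=im,d=d,K=K,e=e,R=Rm); cv2.imwrite("al.png",im)
h=cv2.cvtColor(im,cv2.COLOR_BGR2HSV); H,S,V=[h[...,i].astype(int) for i in range(3)]
# bar: white, at keeper height, in front
z0=t[2]-.047
bar=(np.abs(P[...,0]-(t[0]-.052))<.02)&(S<60)&(V>110)&(P[...,2]>z0-.02)&(P[...,2]<z0+.04)
q=P[bar]; print("bar n",bar.sum(),np.percentile(q,[1,50,99],axis=0).round(4).tolist())
top=bar&(np.abs(P[...,2]-(z0+.028))<.004)
for s in(top&(P[...,1]>t[1]+.03),top&(P[...,1]<t[1]-.03)): print("bar top side",s.sum(),np.median(P[s],0).round(4))
lip=(np.abs(P[...,0]-.557)<.02)&(P[...,2]>.012)&(P[...,2]<.032)&(S<60)&(V>110)
for y in(.09,-.09): m=lip&(np.abs(P[...,1]-y)<.02); print("lip",m.sum(),np.percentile(P[m],[5,50,95],axis=0).round(4).tolist() if m.any() else "")
print("lip y",np.percentile(P[lip][:,1],[.5,99.5]).round(4),"bar y",np.percentile(q[:,1],[.5,99.5]).round(4))
tail=(S<60)&(V>110)&(P[...,0]>t[0]+.02)&(P[...,0]<t[0]+.07)&(np.abs(P[...,1]-t[1])<.03)&(np.abs(P[...,2]-(z0+.03))<.006)
print("tail",tail.sum(),np.percentile(P[tail],[1,50,99],axis=0).round(4).tolist() if tail.any() else "")
back=(np.abs(P[...,0]-.67)<.02)&(P[...,2]>.014)&(P[...,2]<.027); print("back",np.percentile(P[back],[.5,99.5],axis=0).round(4).tolist())
E
python3 al.py
```

```text
pos [0.6019 0.0016 0.1023] yaw -179.5 tilt deg radial/lateral [-0.25 -0.17] r 0.602 [ 0.004  0.538  0.057  1.094 -0.003 -0.004] 44.6333
bar n 8854 [[0.5448, -0.086, 0.04], [0.5461, 0.0012, 0.0828], [0.5692, 0.0897, 0.0863]]
bar top side 1275 [0.5469 0.0615 0.0832]
bar top side 1267 [ 0.5478 -0.0586  0.0834]
lip 1314 [[0.5612, 0.072, 0.0188], [0.5683, 0.0892, 0.0198], [0.576, 0.1081, 0.0208]]
lip 1132 [[0.5627, -0.1042, 0.0186], [0.5694, -0.0875, 0.0198], [0.5763, -0.0717, 0.0208]]
lip y [-0.1057  0.1144] bar y [-0.0872  0.0908]
tail 697 [[0.6299, -0.0054, 0.0833], [0.6374, 0.0023, 0.0847], [0.6455, 0.0104, 0.0859]]
back [[0.6501, -0.1067, 0.0182], [0.6749, 0.1175, 0.0212]]
```

Relative to the rack the keeper needs about +2.4 mm in x and +1.4 mm in y. I shift it and lower.

Request:
apply_moves --targets '[[[0.06, 0.035, -0.1, 0, -0.22], [0, 0, -0.15, 0, -0.22], [0, 0, -0.1, 0, -0.22], [0, 0, 0, 0, -0.22], [0, 0, 0, 0, -0.22]]]'

```text
clock: 45.1
eef_pos: [0.6051, 0.0037, 0.0894]
tool_rot: [-0.004, 1.0, -0.001, -0.001]
ft_force: [-0.3, 0.2, -1.2]
grip_width: 0.0335
grasp_force: 23.9
```

Request:
apply_moves --targets '[[[0, 0, -0.05, 0, -0.22], [0, 0, -0.05, 0, -0.22], [0, 0, -0.05, 0, -0.22], [0, 0, -0.05, 0, -0.22], [0, 0, 0, 0, -0.22]]]'

```text
clock: 45.52
eef_pos: [0.6052, 0.0042, 0.0815]
tool_rot: [-0.005, 1.0, -0.001, -0.001]
ft_force: [-0.3, -0.6, -0.6]
grip_width: 0.0342
grasp_force: 23.9
```

Request:
apply_moves --targets '[[[-0.015, -0.02, -0.05, 0, -0.22], [0, 0, -0.05, 0, -0.22], [0, 0, -0.05, 0, -0.22], [0, 0, 0, 0, -0.22], [0, 0, 0, 0, -0.22]]]'

```text
clock: 45.93
eef_pos: [0.6048, 0.0033, 0.0757]
tool_rot: [-0.005, 1.0, -0.001, -0.001]
ft_force: [-0.0, 0.4, -1.6]
grip_width: 0.0336
grasp_force: 23.9
```

Request:
apply_moves --targets '[[[0, 0, -0.05, 0, -0.22], [0, 0, -0.05, 0, -0.22], [0, 0, -0.03, 0, -0.22], [0, 0, 0, 0, -0.22], [0, 0, 0, 0, -0.22]]]'

```text
clock: 46.35
eef_pos: [0.6048, 0.0033, 0.0706]
tool_rot: [-0.005, 1.0, -0.001, -0.001]
ft_force: [-0.7, -1.0, -1.2]
grip_width: 0.0337
grasp_force: 23.9
```

Request:
apply_moves --targets '[[[0, 0, -0.05, 0, -0.22], [0, 0, -0.04, 0, -0.22], [0, 0, 0, 0, -0.22], [0, 0, 0, 0, -0.22]]]'

```text
clock: 46.68
eef_pos: [0.605, 0.0033, 0.0672]
tool_rot: [-0.005, 1.0, -0.001, -0.0]
ft_force: [0.2, -0.6, -0.0]
grip_width: 0.0338
grasp_force: 24.0
```

Request:
apply_moves --targets '[[[0, 0, -0.03, 0, -0.22], [0, 0, -0.02, 0, -0.22], [0, 0, 0, 0, -0.22], [0, 0, 0, 0, -0.22]]]'

```text
clock: 47.02
eef_pos: [0.6051, 0.0033, 0.0671]
tool_rot: [-0.005, 1.0, -0.001, 0.0]
ft_force: [-3.2, 0.2, 8.1]
grip_width: 0.0338
grasp_force: 26.0
```

It is seated at the expected height (origin 20 mm) with 8 N of contact. Releasing.

Request:
apply_moves --targets '[[[0, 0, 0, 0, -0.1], [0, 0, 0, 0, 0.0], [0, 0, 0, 0, 0.1], [0, 0, 0, 0, 0.2], [0, 0, 0, 0, 0.4], [0, 0, 0, 0, 0.7], [0, 0, 0, 0, 0.7], [0, 0, 0, 0, 0.7]]]'

```text
clock: 47.68
eef_pos: [0.6049, 0.0033, 0.0651]
tool_rot: [-0.005, 1.0, -0.001, -0.001]
ft_force: [0.2, -0.2, 0.4]
grip_width: 0.0725
grasp_force: 0.0
```

Request:
apply_moves --targets '[[[0, 0, 0.3, 0, 0.8], [0, 0, 0.5, 0, 0.8], [0, 0, 0.8, 0, 0.8], [0, 0, 0.9, 0, 0.8], [0, 0, 0.6, 0, 0.8], [0, 0, 0, 0, 0.8], [0, 0, 0, 0, 0.8]]]'

```text
clock: 48.27
eef_pos: [0.6063, 0.0033, 0.1915]
tool_rot: [-0.005, 1.0, -0.001, 0.002]
ft_force: [0.4, -0.0, -0.7]
grip_width: 0.0766
grasp_force: 0.0
```

```bash
python3 s.py
python3 - <<'E'
from h import *
im,d,K,e,Rm=cam("wrist"); P=cloud(d,K,e,Rm); h=cv2.cvtColor(im,cv2.COLOR_BGR2HSV)
hi=(np.hypot(P[...,0]-.6,P[...,1]-.003)<.05)&(P[...,2]<.085)&(P[...,2]>.070)
n,l,st,c=cv2.connectedComponentsWithStats(hi.astype(np.uint8))
for i in range(1,n):
    if st[i,4]>40:
        cn=max(cv2.findContours((l==i).astype(np.uint8),0,cv2.CHAIN_APPROX_NONE)[0],key=len)[:,0]; z=np.median(P[l==i][:,2])
        print(st[i,4],np.median(P[l==i],0).round(4),board(cn,z,K,e,Rm),h[l==i].mean(0).round(0))
S=h[...,1]; V=h[...,2]
b=(np.abs(P[...,0]-.55)<.015)&(np.abs(P[...,2]-.048)<.008)&(np.abs(P[...,1])<.12)&(S<60)
for s in(b&(P[...,1]>.04),b&(P[...,1]<-.04)): print("bar",s.sum(),np.median(P[s],0).round(4))
q=P[b]; print(np.percentile(q[:,1],[.5,99.5]).round(4))
E
```

```text
pos [0.6063 0.0033 0.1915] yaw -179.5 tilt deg radial/lateral [ 0.23 -0.14] r 0.606 [ 0.007  0.476  0.198  1.289 -0.002 -0.003] 48.2667
686 [0.5996 0.0041 0.0758] [ 5.996e+02  4.100e+00  2.630e+01  1.760e+01 -1.000e-01] [107.   2. 235.]
306 [ 0.5994 -0.0159  0.0777] [599.6 -15.9  23.6   8.1  -0.6] [ 16. 135. 221.]
295 [0.5997 0.0237 0.0777] [599.2  23.7  23.5   8.4  -0. ] [ 15. 132. 223.]
bar 379 [0.55   0.0667 0.0477]
bar 278 [ 0.5507 -0.0631  0.0476]
[-0.0849  0.0924]
```

Stem top is at 75.8 mm (76 expected). The tabs are 39.6 mm apart, against 39.0 mm when sprung on the block, and the bar is level in front of the mouths. Handing in.

```bash
python3 -c "
from workcell import order
print(order.job_done())"
```

```text
the job is handed in; nothing more can be done
None
```

The job is handed in (no verdict came back): cream, red and purple boards each measured fully home in a slot of their own, and the keeper is clipped back with both tabs sprung out; the arm never went near the cup, brush or box.

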